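Set the tail support, then hold the cast lever level over its fixture

TASK

Slide the fixture's tail support along its track by its black post until the pointed tab on its back lines up with the pointer of the small index clip. Then take the cast lever by the arm at its balance point (the punched dot near the hub), lift it and carry it level, and finish still holding it steady and level about 4 cm clear above the fixture, its hub centred over the round nest and its arm over the support. Do not set it down or let it touch the fixture, and leave the other things on the bench where they are.

Things in the scene. Friction and masses are not known exactly. Their poses are not given: they have to be found in the camera images.
- fixture: Assembly fixture fixed to the bench: aluminium base plate 76 x 230 x 12 mm with a round nest at one end and a track for a sliding support. Origin on the bench under the nest's centre; y runs along the track from the nest towards the support, z up. The plate spans x -38 to 38, y -45 to 185. The nest is a dark ring of 72 mm outer and 56 mm inner diameter, its rim 30 mm above the bench.
- nest_rim (a point): Centre of the nest's round mouth, 30 mm above the bench; axes as the fixture's.
- support (a joint): Position of the tail support along the track: 0 at the end near the nest (support centre 60 mm from the nest's centre) to 0.100 m at the far end, growing with the fixture's y. Friction about 1.5 N; it stays where it is left.
- support_saddle (a point): Middle of the saddle floor of the tail support, 34 mm above the bench; axes as the fixture's; travels with the support: a steel block 44 x 36 mm with a U saddle (two cheeks to 50 mm above the bench, 24 mm gap), an arm on its -x side that carries the black grip post, and a pointed tab 3 mm wide in the middle of its +x side.
- support_post (a point): Centre of the top of the support's upright black grip post, 66 mm above the bench, 52 mm to the fixture's -x side of the saddle's middle and at the same y. The post is 14 mm in diameter and rises free from 34 to 66 mm above the bench; below it a foot of 16 mm diameter stands on the arm's top at 28 mm. Pinch it from above with the fingers closing along the track.
- index_clip: Small dark clip 16 mm long fixed on the plate's edge on the +x side of the track, in a different place along it each time; its 3 mm wide pointer looks at the support's tab. Origin at the clip's foot, 12 mm above the bench; axes as the fixture's. The support is set when its saddle and this origin have the same y in the fixture's frame.
- lever: Cast aluminium lever, about 0.3 kg, loose, resting level on its hub and tail leg. Hub: cylinder of 44 mm diameter, 36 mm high, at one end. Arm: straight bar 16 mm wide, 16 mm high, 22 to 38 mm above the underside. 165 mm from the hub's axis: a 26 mm eye on a 14 mm leg. Origin at the centre of the hub's underside; y along the arm from hub to tail, z up.
- lever_balance (a point): Balance point (centre of mass along the arm), in the middle of the arm's section, 52 mm from the hub's axis towards the tail and 30 mm above the underside; a dark punched dot of 6 mm marks it on the arm's top. Axes as the lever's. Grip the arm across its 16 mm width here.
- lever_tail (a point): Underside of the lever's tail leg, 165 mm from the hub's axis.
- solder_reel: Reel of solder wire, 57 mm diameter, 32 mm high, standing on its flange; bystander. Origin under its centre.
- screwdriver: Screwdriver with a yellow and black handle, 167 mm long, 24 mm thick, lying on the bench; bystander. Origin at the middle of its length at its underside.
- tape_roll: Roll of aluminium tape, 59 mm diameter, 48 mm high, standing flat; bystander. Origin under its centre.

How it is judged:
By the outcome, as a careful person would: the job done as asked, in the order asked, and still so for the second after the job is handed in, while the arm keeps its last pose, push and grip.
It also fails if it takes over 61 s, if anything falls off the work surface, if the arm or the gripper's body presses on something with over 40 N, if the wrist force passes 120 N, or if a joint passes its speed limit or range.

ROBOT

A 7-joint arm with a two-finger parallel gripper is mounted at the origin on a cart in front of the work surface, level with it; the furniture and walls round the work are solid. World frame = base frame: x ahead of the robot, y to its left, z up, the work surface at z = 0. Lengths are in m, angles in rad, forces in N, time in s.
With the tool pointing down it reaches from about 0.4 to 0.85 m from the base axis. Payload 10.4 kg.
Tool frame: the origin (TCP) lies at the very end of the fingers, on their centre line; the grasp point (between the pads) lies 19 mm behind it; z points along the fingers, x is the direction in which the jaws open and shut, and the axes are right-handed (so a half turn about z gives the same grasp; the last joint's range is limited). The gripper opens to 87 mm and grips with 3 to 60 N. Pads are 19 mm wide; open, the fingers measure 117 mm over their backs; the gripper's body (75 mm by 190 mm) begins 51 mm behind the grasp point.
Start: joints at [1.151, 0.332, -0.065, 1.46, 0.022, 1.35, -0.088], TCP at [0.242, -0.576, 0.196] pointing down, gripper open.
Joint ranges: [-2.6, 2.6], [-0.5, 2.12], [-1.47, 1.34], [0.16, 2.42], [-1.27, 4.41], [0.06, 2.06], [-2.6, 2.6]. Speed limits (rad/s): [2.22, 2.22, 2.79, 2.79, 3.14, 3.14, 3.14].

INTERFACE

Orientations are given as a unit quaternion [x, y, z, w].
In Python, from rig import manip, read_camera, sign_off, regions_of, spot_point gives the robot as it stands. The module is installed in compiled form; this text tells all that it offers.
- The arm moves only by the tool drive_tool, never from a script. Its argument "moves" is a list of rows, each an object with "translation": the shift along the tool's x, y, z in units of 30 mm (1.0 is 30 mm), a list of three; "twist": the turn, a rotation vector about the tool's x, y, z in degrees, a list of three. In form: [{"translation": [dx, dy, dz], "twist": [ax, ay, az]}, ...]. A call has 1 to 20 rows; each row shifts and turns the pose as measured when the row begins, along the tool's axes as they then stand; what a row does not reach is not made up. A row lasts 1/10 s, in which the tool goes at most 50 mm and 8.59 degrees, less where a joint would pass 70% of its speed; a pose out of reach is approached as far as the arm can. A call is refused whole if a number of a shift passes 1 or a number of a turn 8.59, either way. A call with a gripper value outside its range is refused whole. "hand" is the gripper's target within -1 to 1 (shut at 1, half-way at 0, fully open at -1), set as the call begins (left out, the last holds). The fingers move at their own pace and stop on an object; "newtons" is the grip in N (left out, the last holds). Time passes only in rows, so rows that do not move let the fingers close. It gives the time, the measured TCP pose, the force and the opening at its end, in the units of the state.
- manip.get_state(): the state, without advancing time (a new reading comes with each control period).
- read_camera(name): name is "scene" or "top" or "wrist"; returns a dict with "image" (384x512x3 uint8, blue, green, red), "fov_y" (degrees; the focal length in pixels is half the picture's height over the tangent of half this angle, whatever the lens; pixels are square), "cx", "cy" (the principal point, pixels), "cam_to_world" (4x4, takes a point from camera to world coordinates). Camera axes: x right, y down, z forward; pixel columns grow to the right and rows downward; lengths in m; the calibration is good to about 2 mm. A picture is of the moment at which its call begins. There is no depth.
- sign_off(): hands the job in, once; it reports no verdict.
Trained networks look in a picture, given as the dict that the camera call returned (one of the last four; its "shot" number tells which), for a name from the list of things; names that differ only in an ending like _2 or _b are one class to them, and where a whole thing is asked for, a point or a joint stands for the part that bears it (a point fixed in the world has none). Each returns a list of dicts, best first, with "confidence" (0 to 1); they miss things now and then, are a little off and sometimes report something else, mostly with a low value. They report only what shows in the picture. A call takes as long as a camera call.
- regions_of(picture, label): "region" (384x512 bool, what is visible of it).
- spot_point(picture, label): "position" ([x, y, z] in m, in the coordinates of the camera as it stood for that picture, good to about 4 mm: a listed point, or the origin of a listed thing).
The state is a dict: "t": time; "joints": joint angles; "dq": joint speeds; "joint_efforts": joint torques, N m; "eef_pos": TCP position; "tcp_rot": TCP orientation; "ft_force": force on the tool from outside, world axes, zero at the start; "ft_torque": the same for the moment, N m; "opening": finger opening in m.
Only numpy, scipy, OpenCV 4.12 (cv2) and the standard library are available. Lean on these libraries where they do the work, as an engineer would, in place of code of your own. Each camera call takes 0.05 s, during which the arm holds its last target.

## Working session

There is one attempt and no reset: what is moved stays moved. The work goes in short steps, Python scripts to look and compute and a tool call to move; the robot and the scene stay as the last step left them, time stands still between calls to the robot, and variables do not carry over. Pictures are saved under pics/ and viewed, and the job is handed in when it is done.

Besides the shell and the picture viewer there is one more tool, called after "Call:" in YAML: its name, and indented under it one key for each argument. drive_tool: Moves the arm, as the interface text tells. Its arguments: {"type":"object","properties":{"moves":{"type":"array","items":{"type":"object","properties":{"translation":{"type":"array","items":{"type":"number"}},"twist":{"type":"array","items":{"type":"number"}}}}},"hand":{"type":"number"},"newtons":{"type":"number"}},"required":["moves"]}

```bash
mkdir -p pics
cat > h.py <<'E'
import numpy as np,cv2
from rig import manip, read_camera, sign_off, regions_of, spot_point
def w(p,pos):
    return (p["cam_to_world"]@np.r_[pos,1])[:3]
def proj(p,P):
    M=np.linalg.inv(p["cam_to_world"]);c=(M@np.r_[P,1])[:3]
    f=p["image"].shape[0]/2/np.tan(np.radians(p["fov_y"])/2)
    return np.array([p["cx"]+f*c[0]/c[2],p["cy"]+f*c[1]/c[2]])
def unproj(p,uv,z):
    f=p["image"].shape[0]/2/np.tan(np.radians(p["fov_y"])/2)
    T=p["cam_to_world"];d=T[:3,:3]@np.array([(uv[0]-p["cx"])/f,(uv[1]-p["cy"])/f,1]);o=T[:3,3]
    return o+d*(z-o[2])/d[2]
E
python3 - <<'E'
from h import *
np.set_printoptions(precision=4,suppress=True)
s=manip.get_state();print({k:np.round(v,4) for k,v in s.items()})
for c in ["scene","top","wrist"]:
    p=read_camera(c);cv2.imwrite(f"pics/{c}0.png",p["image"]);print(c,p["fov_y"],p["cam_to_world"][:3,3])
    for n in ["fixture","nest_rim","support_saddle","support_post","index_clip","lever","lever_balance","lever_tail","solder_reel","screwdriver","tape_roll"]:
        r=spot_point(p,n)
        if r: print(n,[(round(q["confidence"],2),w(p,q["position"]),proj(p,w(p,q["position"])).round(0)) for q in r[:2]])
print(manip.get_state()["t"])
E
```

```text
{'t': np.float64(0.0), 'joints': array([ 1.1514,  0.3329, -0.0647,  1.461 ,  0.0216,  1.3499, -0.0885]), 'dq': array([-0.0009, -0.0014, -0.0004, -0.0003, -0.0009, -0.0003,  0.0005]), 'joint_efforts': array([ -0.0013, -62.3261,   0.0242, -38.9894,  -0.0614,   0.04  ,
         0.0002]), 'eef_pos': array([ 0.2414, -0.576 ,  0.1949]), 'tcp_rot': array([ 0.8326, -0.5539, -0.0006, -0.0004]), 'ft_force': array([ 0.5057, -0.7331, -0.456 ]), 'ft_torque': array([ 0.0087,  0.0097, -0.0237]), 'opening': np.float64(0.087)}
scene 44.14059943055361 [-0.1793  1.2636  0.7891]
fixture [(0.61, array([ 0.526 , -0.2626,  0.0029]), array([311., 177.]))]
nest_rim [(0.74, array([ 0.5291, -0.2617,  0.0289]), array([310., 171.]))]
support_saddle [(0.79, array([ 0.5257, -0.1815,  0.0377]), array([302., 176.]))]
support_post [(0.67, array([ 0.4679, -0.1856,  0.0731]), array([317., 171.]))]
index_clip [(0.57, array([ 0.5553, -0.1341,  0.0086]), array([289., 186.]))]
lever [(0.77, array([0.5421, 0.34  , 0.0023]), array([215., 250.])), (0.24, array([ 0.5264, -0.2641,  0.0049]), array([311., 176.]))]
lever_balance 
[... 993 characters left out ...]
[(0.48, array([ 0.5527, -0.1354,  0.0134]), array([322., 194.]))]
lever [(0.76, array([ 0.5334,  0.3419, -0.0018]), array([170., 201.]))]
lever_balance [(0.82, array([0.5395, 0.3922, 0.0296]), array([151., 199.]))]
lever_tail [(0.59, array([0.5486, 0.4991, 0.0027]), array([120., 196.]))]
solder_reel [(0.67, array([ 0.5227, -0.2613,  0.0315]), array([365., 203.])), (0.6, array([ 0.5815, -0.4054,  0.0011]), array([408., 185.]))]
screwdriver [(0.64, array([0.6739, 0.414 , 0.0007]), array([148., 157.]))]
tape_roll [(0.65, array([ 0.6193,  0.2518, -0.0048]), array([199., 174.])), (0.57, array([ 0.5824, -0.4071,  0.0023]), array([409., 185.]))]
wrist 64.54575008742803 [ 0.3144 -0.5464  0.3851]
1.8
```

View pics/top0.png

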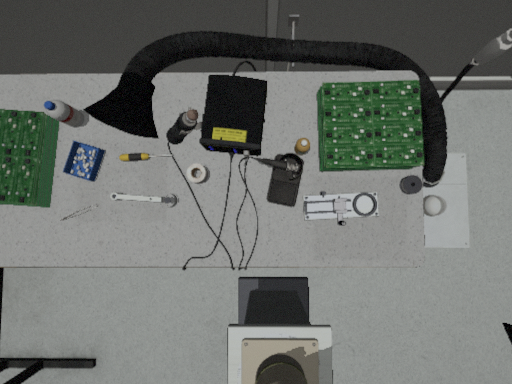

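View pics/scene0.png

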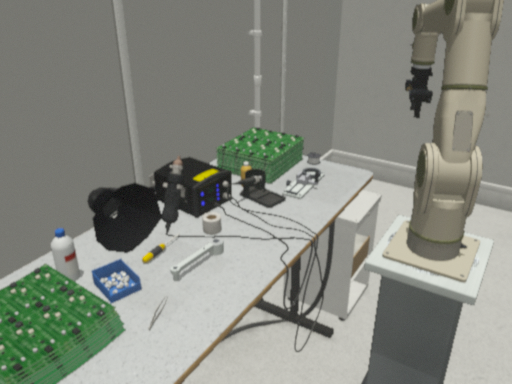

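```bash
python3 -c "
import cv2
a=cv2.imread('pics/top0.png')[150:260,280:430];cv2.imwrite('pics/top0c.png',cv2.resize(a,None,fx=5,fy=5,interpolation=cv2.INTER_CUBIC))"
```

```text
(no output)
```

View pics/top0c.png

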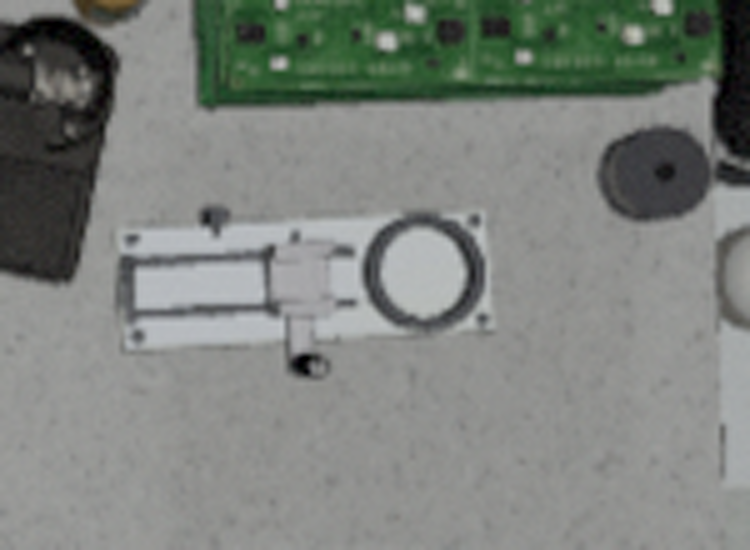

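```bash
cat >> h.py <<'E'
from scipy.spatial.transform import Rotation as R
def plan(pos,ang=None,n=None,rate=0.9):
    """ang: world angle (deg) of tool x, tool pointing down"""
    s=manip.get_state();r=R.from_quat(s["tcp_rot"]);p=s["eef_pos"]
    if ang is not None:
        a=np.radians(ang);x=np.array([np.cos(a),np.sin(a),0]);z=np.array([0,0,-1.]);G=R.from_matrix(np.c_[x,np.cross(z,x),z])
    else: G=r
    rv=(r.inv()*G).as_rotvec(degrees=True)
    d=G.inv().apply(np.array(pos)-p)/0.03; d0=r.inv().apply(np.array(pos)-p)/0.03
    print("t",round(s["t"],2),"pos",p.round(4),"ang",round(np.degrees(np.arctan2(*r.as_matrix()[[1,0],0])),2),"open",round(float(s["opening"]),4),"F",s["ft_force"].round(1))
    print(" twist total",rv.round(2)," units after twist",d.round(3)," before",d0.round(3), "per row if n=",(k:=n or max(1,int(np.ceil(abs(d).max()/rate)))),(d/k).round(3))
E
python3 - <<'E'
from h import *
p=plan([0.465,-0.186,0.13],-86.6)
E
```

```text
t 1.8 pos [ 0.2416 -0.5765  0.1957] ang -67.27 open 0.0868 F [-0.9 -0.6 -0.1]
 twist total [-0.000e+00 -1.000e-02  1.933e+01]  units after twist [-12.551  -8.207   2.189]  before [ -9.126 -11.899   2.189] per row if n= 14 [-0.896 -0.586  0.156]
```

Call:
drive_tool:
  moves:
    - {"translation": [0,0,0],"twist": [0,0,6.5]}
    - {"translation": [0,0,0],"twist": [0,0,6.5]}
    - {"translation": [0,0,0],"twist": [0,0,6.3]}
    - {"translation": [-0.9,-0.59,0.05],"twist": [0,0,0]}
    - {"translation": [-0.9,-0.59,0.05],"twist": [0,0,0]}
    - {"translation": [-0.9,-0.59,0.05],"twist": [0,0,0]}
    - {"translation": [-0.9,-0.59,0.05],"twist": [0,0,0]}
    - {"translation": [-0.9,-0.59,0.05],"twist": [0,0,0]}
    - {"translation": [-0.9,-0.59,0.05],"twist": [0,0,0]}
    - {"translation": [-0.9,-0.59,0.05],"twist": [0,0,0]}
    - {"translation": [-0.9,-0.59,0.05],"twist": [0,0,0]}
    - {"translation": [-0.9,-0.59,0.05],"twist": [0,0,0]}
    - {"translation": [-0.9,-0.59,0.05],"twist": [0,0,0]}
    - {"translation": [-0.9,-0.59,0.05],"twist": [0,0,0]}
    - {"translation": [0,0,0],"twist": [0,0,0]}
  hand: -1

```text
t: 3.3
eef_pos: [0.4285, -0.2598, 0.1786]
tcp_rot: [0.722, -0.692, 0.002, 0.001]
ft_force: [0.1, 0.2, -0.0]
opening: 0.0871
```

```bash
cat >> h.py <<'E'
def look(cam,tag,names):
    p=read_camera(cam);cv2.imwrite(f"pics/{tag}.png",p["image"])
    o={}
    for n in names:
        r=spot_point(p,n)
        if r:
            o[n]=w(p,r[0]["position"]);print(cam,n,[(round(q["confidence"],2),w(p,q["position"]).round(4),proj(p,w(p,q["position"])).round(0)) for q in r[:2]])
    return p,o
E
python3 - <<'E'
from h import *
plan([0.465,-0.186,0.13],-86.6)
look("wrist","w1",["fixture","nest_rim","support_saddle","support_post","index_clip"])
E
```

```text
t 3.3 pos [ 0.4285 -0.2598  0.1786] ang -87.55 open 0.0871 F [ 0.1  0.2 -0. ]
 twist total [-0.06 -0.19 -0.95]  units after twist [-2.385 -1.362  1.621]  before [-2.412 -1.32   1.614] per row if n= 3 [-0.795 -0.454  0.54 ]
wrist nest_rim [(0.8, array([ 0.5294, -0.2577,  0.0284]), array([256.,  82.]))]
wrist support_saddle [(0.55, array([ 0.5203, -0.1837,  0.0391]), array([184.,  87.]))]
wrist support_post [(0.87, array([ 0.4672, -0.1827,  0.0678]), array([177., 143.])), (0.33, array([ 0.5875, -0.4063, -0.0032]), array([393.,  34.]))]
wrist index_clip [(0.62, array([ 0.5575, -0.1297,  0.0114]), array([138.,  50.]))]
```

View pics/w1.png

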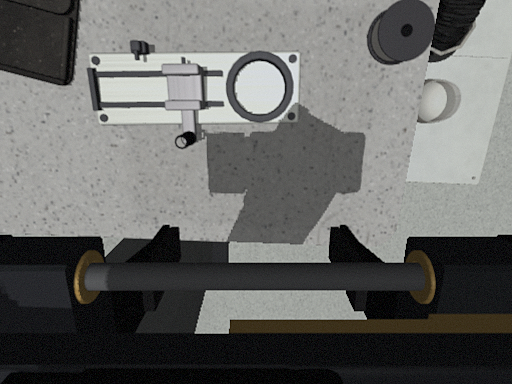

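```bash
python3 -c "
import cv2
a=cv2.imread('pics/w1.png')[30:160,75:310];cv2.imwrite('pics/w1c.png',cv2.resize(a,None,fx=3.4,fy=3.4,interpolation=cv2.INTER_CUBIC))"
```

```text
(no output)
```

View pics/w1c.png

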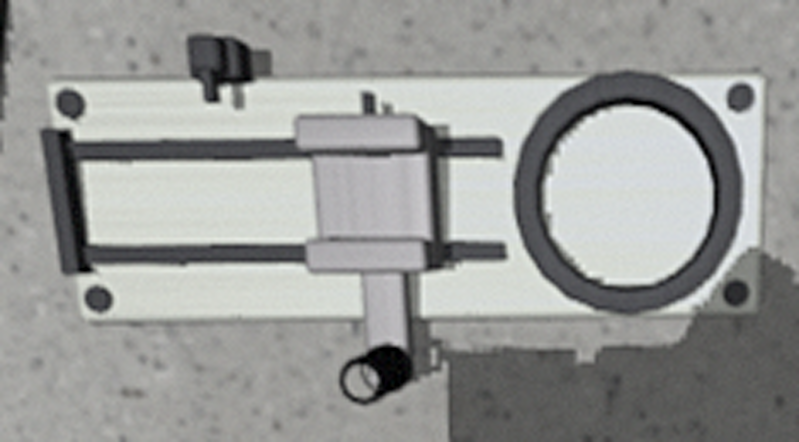

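```bash
cat > fit.py <<'E'
from h import *
import pickle
from scipy.optimize import least_squares
def fit(p,obs,x0):
    # obs: list of (fixture xyz, uv)
    def pt(v,q): 
        c,s=np.cos(v[2]),np.sin(v[2]);return np.array([v[0]+c*q[0]-s*q[1],v[1]+s*q[0]+c*q[1],q[2]])
    f=lambda v:np.concatenate([proj(p,pt(v,q))-uv for q,uv in obs])
    r=least_squares(f,x0,x_scale=[.01,.01,.01]);return r.x,r.fun.reshape(-1,2)
E
python3 - <<'E'
from fit import *
p=read_camera("wrist")
c=lambda x,y:np.array([75+x/3.4-.35,30+y/3.4-.35])
obs=[((.038,.185,.012),c(50,77)),((.038,-.045,.012),c(762,75)),((-.038,-.045,.012),c(757,314)),((-.038,.185,.012),c(92,320)),((0,0,.03),c(628,192))]
v,res=fit(p,obs,[.524,-.26,.06]);print(v[:2].round(4),np.degrees(v[2]),res.round(1).tolist())
C,S=np.cos(v[2]),np.sin(v[2])
for n,uv,z in [("clip",c(211,101),.022),("tab",c(369,104),.022),("post",c(360,380),.066),("cheekU",c(297,116),.05)]:
    q=unproj(p,uv,z)-np.r_[v[:2],0];print(n,unproj(p,uv,z).round(4),"fix",np.round([C*q[0]+S*q[1],-S*q[0]+C*q[1]],4))
plan([0.465,-0.186,0.13],-86.6)
E
```

```text
[ 0.521  -0.2687] 2.5507958095132857 [[-2.3, 0.0], [2.9, -1.6], [2.1, 0.7], [-3.6, 1.0], [0.8, 1.0]]
clip [ 0.5445 -0.1383  0.022 ] fix [0.0292 0.1292]
tab [ 0.5453 -0.1869  0.022 ] fix [0.0279 0.0806]
post [ 0.466  -0.1915  0.066 ] fix [-0.0515  0.0795]
cheekU [ 0.5381 -0.1724  0.05  ] fix [0.0213 0.0954]
t 3.65 pos [ 0.4255 -0.2652  0.1785] ang -88.02 open 0.0868 F [-0.   0.3 -0.3]
 twist total [ 0.01 -0.25 -1.42]  units after twist [-2.558 -1.472  1.616]  before [-2.6   -1.408  1.605] per row if n= 3 [-0.853 -0.491  0.539]
```

Call:
drive_tool:
  moves:
    - {"translation": [-0.65,-0.37,0.4],"twist": [0,0,-1.0]}
    - {"translation": [-0.65,-0.37,0.4],"twist": [0,0,0]}
    - {"translation": [-0.65,-0.37,0.4],"twist": [0,0,0]}
    - {"translation": [-0.65,-0.37,0.4],"twist": [0,0,0]}
    - {"translation": [0,0,0],"twist": [0,0,0]}
    - {"translation": [0,0,0],"twist": [0,0,0]}

```text
t: 4.25
eef_pos: [0.466, -0.1884, 0.1289]
tcp_rot: [0.722, -0.692, 0.002, 0.002]
ft_force: [-0.2, -0.3, -0.2]
opening: 0.0872
```

Run:
```python
from h import *
plan([0.466,-0.185,0.04],-87)
look("wrist","w2",["support_post","support_saddle","nest_rim","index_clip"])
plan([0.466,-0.185,0.04],-87)
```

```text
t 4.25 pos [ 0.466  -0.1884  0.1289] ang -87.55 open 0.0872 F [-0.2 -0.3 -0.2]
 twist total [-0.04 -0.34 -0.55]  units after twist [-0.113 -0.006  2.964]  before [-0.131 -0.003  2.963] per row if n= 4 [-0.028 -0.001  0.741]
wrist support_post [(0.69, array([ 0.4681, -0.1863,  0.0657]), array([252., 196.])), (0.54, array([ 5.241e-01, -2.592e-01, -4.000e-04]), array([325., 128.]))]
wrist support_saddle [(0.83, array([ 0.5222, -0.1849,  0.0393]), array([253., 130.]))]
wrist nest_rim [(0.95, array([ 0.5273, -0.2567,  0.0267]), array([329., 126.]))]
wrist index_clip [(0.66, array([ 0.5566, -0.1289,  0.0146]), array([195.,  88.]))]
t 4.5 pos [ 0.4661 -0.1887  0.1293] ang -87.61 open 0.0874 F [-0.7  0.4  0.1]
 twist total [-0.08 -0.36 -0.61]  units after twist [-1.220e-01 -2.000e-03  2.978e+00]  before [-0.141  0.004  2.977] per row if n= 4 [-0.031 -0.     0.744]
```

View pics/w2.png

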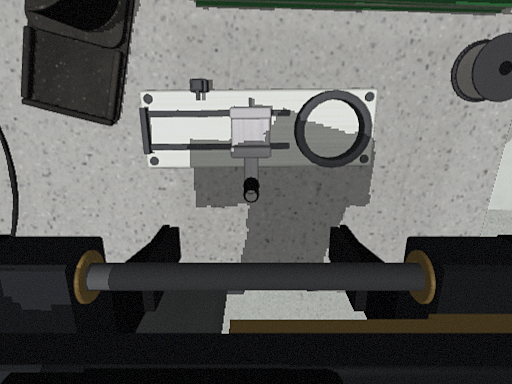

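```bash
python3 -c "
import cv2
a=cv2.imread('pics/w2.png')[70:210,130:390];cv2.imwrite('pics/w2c.png',cv2.resize(a,None,fx=3,fy=3,interpolation=cv2.INTER_CUBIC))"
```

```text
(no output)
```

View pics/w2c.png

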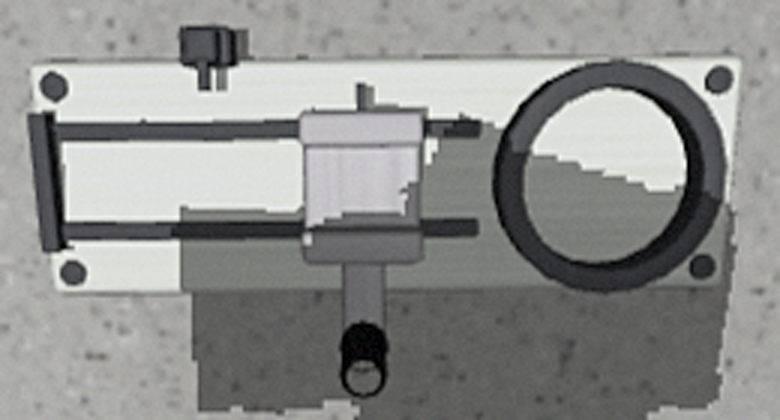

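Run:
```python
from fit import *
p=read_camera("wrist")
c=lambda x,y:np.array([130+x/3-.33,70+y/3-.33])
obs=[((.038,.185,.012),c(30,65)),((.038,-.045,.012),c(741,58)),((-.038,-.045,.012),c(728,288)),((-.038,.185,.012),c(56,291)),((0,0,.03),c(609,176))]
v,res=fit(p,obs,[.524,-.26,.06]);print(v[:2].round(4),np.degrees(v[2]),res.round(1).tolist())
C,S=np.cos(v[2]),np.sin(v[2])
for n,uv,z in [("clip",c(204,88),.022),("tab",c(361,88),.022),("post",c(363,378),.066)]:
    q=unproj(p,uv,z)-np.r_[v[:2],0];print(n,unproj(p,uv,z).round(4),"fix",np.round([C*q[0]+S*q[1],-S*q[0]+C*q[1]],4))
plan([0.467,-0.187,0.039],-87)
```

```text
[ 0.5246 -0.2613] 3.062262905987805 [[-1.4, -1.1], [2.2, -1.6], [-1.2, 0.0], [-1.3, 1.8], [1.5, 1.6]]
clip [ 0.547  -0.1329  0.022 ] fix [0.0292 0.1271]
tab [ 0.5491 -0.1816  0.022 ] fix [0.0287 0.0783]
post [ 0.4683 -0.1856  0.066 ] fix [-0.0522  0.0786]
t 4.55 pos [ 0.4662 -0.1885  0.1293] ang -87.6 open 0.0869 F [-0.8  0.5  0.1]
 twist total [-0.09 -0.36 -0.59]  units after twist [-0.048 -0.03   3.01 ]  before [-0.067 -0.025  3.01 ] per row if n= 4 [-0.012 -0.007  0.752]
```

Call:
drive_tool:
  moves:
    - {"translation": [-0.03,-0.02,0.75],"twist": [0,0,-0.6]}
    - {"translation": [-0.03,-0.02,0.75],"twist": [0,0,0]}
    - {"translation": [-0.02,-0.02,0.75],"twist": [0,0,0]}
    - {"translation": [-0.01,0,0.5],"twist": [0,0,0]}
    - {"translation": [0,0,0],"twist": [0,0,0]}
    - {"translation": [0,0,0],"twist": [0,0,0]}

```text
t: 5.15
eef_pos: [0.4691, -0.1895, 0.0468]
tcp_rot: [0.724, -0.69, 0.005, 0.001]
ft_force: [0.5, 0.2, -0.1]
opening: 0.087
```

Run:
```python
from h import *
plan([0.468,-0.186,0.039],-87)
```

```text
t 5.15 pos [ 0.4691 -0.1895  0.0468] ang -87.21 open 0.087 F [ 0.5  0.2 -0.1]
 twist total [-0.32 -0.52 -0.21]  units after twist [-0.12   0.029  0.259]  before [-0.122  0.031  0.258] per row if n= 1 [-0.12   0.029  0.259]
```

Call:
drive_tool:
  moves:
    - {"translation": [-0.12,0.03,0.23],"twist": [-0.3,-0.5,0]}
    - {"translation": [0,0,0],"twist": [0,0,0]}
    - {"translation": [0,0,0],"twist": [0,0,0]}

```text
t: 5.45
eef_pos: [0.4692, -0.1866, 0.0416]
tcp_rot: [0.724, -0.69, 0.001, -0.001]
ft_force: [-0.3, -0.4, 0.7]
opening: 0.0869
```

Call:
drive_tool:
  moves:
    - {"translation": [0,0,0],"twist": [0,0,0]}
    - {"translation": [0,0,0],"twist": [0,0,0]}
    - {"translation": [0,0,0],"twist": [0,0,0]}
    - {"translation": [0,0,0],"twist": [0,0,0]}
    - {"translation": [0,0,0],"twist": [0,0,0]}
    - {"translation": [0,0,0],"twist": [0,0,0]}
    - {"translation": [0,0,0],"twist": [0,0,0]}
    - {"translation": [0,0,0],"twist": [0,0,0]}
  hand: 1
  newtons: 15

```text
t: 6.25
eef_pos: [0.4699, -0.1869, 0.0427]
tcp_rot: [0.724, -0.69, 0.002, -0.001]
ft_force: [0.4, -1.4, -0.2]
opening: 0.0309
```

Run:
```python
from h import *
s=manip.get_state();p=s["eef_pos"];a=np.radians(93.06)
plan(p+0.0488*np.array([np.cos(a),np.sin(a),0]),n=8)
look("wrist","w3",["support_saddle","index_clip"])
plan(p)
```

```text
t 6.25 pos [ 0.4699 -0.1869  0.0427] ang -87.25 open 0.0309 F [ 0.4 -1.4 -0.2]
 twist total [0. 0. 0.]  units after twist [-1.627  0.009 -0.003]  before [-1.627  0.009 -0.003] per row if n= 8 [-0.203  0.001 -0.   ]
wrist support_saddle [(0.6, array([ 0.5231, -0.1836,  0.0401]), array([253., 146.]))]
wrist index_clip [(0.57, array([ 0.5588, -0.1308,  0.0114]), array([179.,  85.]))]
t 6.4 pos [ 0.4699 -0.1869  0.0427] ang -87.25 open 0.0187 F [-0.2  0.2  0.1]
 twist total [0. 0. 0.]  units after twist [ 0.    -0.001 -0.001]  before [ 0.    -0.001 -0.001] per row if n= 1 [ 0.    -0.001 -0.001]
```

View pics/w3.png

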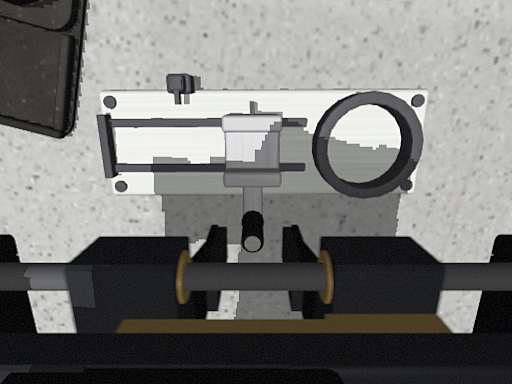

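Call:
drive_tool:
  moves:
    - {"translation": [0,0,0],"twist": [0,0,0]}
    - {"translation": [0,0,0],"twist": [0,0,0]}
    - {"translation": [0,0,0],"twist": [0,0,0]}

```text
t: 6.7
eef_pos: [0.4699, -0.1869, 0.0427]
tcp_rot: [0.724, -0.69, 0.002, -0.001]
ft_force: [-0.2, -0.1, 0.3]
opening: 0.0017
```

Call:
drive_tool:
  moves:
    - {"translation": [-0.2,0,0],"twist": [0,0,0]}
    - {"translation": [-0.2,0,0],"twist": [0,0,0]}
    - {"translation": [-0.2,0,0],"twist": [0,0,0]}
    - {"translation": [-0.2,0,0],"twist": [0,0,0]}
    - {"translation": [-0.2,0,0],"twist": [0,0,0]}
    - {"translation": [-0.2,0,0],"twist": [0,0,0]}
    - {"translation": [-0.2,0,0],"twist": [0,0,0]}
    - {"translation": [0,0,0],"twist": [0,0,0]}
    - {"translation": [0,0,0],"twist": [0,0,0]}

```text
t: 7.6
eef_pos: [0.4677, -0.1401, 0.0427]
tcp_rot: [0.724, -0.689, 0.002, -0.001]
ft_force: [-0.9, 0.5, 0.2]
opening: 0.0004
```

Run:
```python
from h import *
p,_=look("wrist","w4",["support_saddle","index_clip"])
plan([0.4699,-.1869,.0427])
a=p["image"][40:210,60:400];cv2.imwrite('pics/w4c.png',cv2.resize(a,None,fx=2.3,fy=2.3,interpolation=cv2.INTER_CUBIC))
```

```text
wrist support_saddle [(0.83, array([ 0.5207, -0.1843,  0.0363]), array([327., 149.]))]
wrist index_clip [(0.82, array([ 0.5533, -0.1314,  0.0151]), array([248.,  93.]))]
t 7.75 pos [ 0.4677 -0.1403  0.0426] ang -87.18 open 0.0005 F [ 0.5 -0.2 -0.2]
 twist total [0. 0. 0.]  units after twist [ 1.555  0.002 -0.   ]  before [ 1.555  0.002 -0.   ] per row if n= 2 [ 0.777  0.001 -0.   ]
```

View pics/w4c.png

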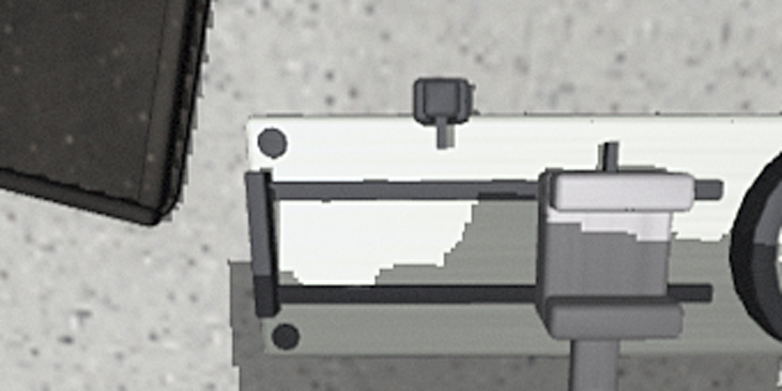

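Run:
```python
from h import *
p,_=look("wrist","w5",["support_post"])
s=manip.get_state();r=R.from_quat(s["tcp_rot"])
for z in [0,-.019,-.04]: print(z,proj(p,s["eef_pos"]+r.apply([0,0,z])))
print(r.as_matrix().round(3))
print(p["cam_to_world"].round(3))
look("top","t5",["support_post"]);
```

```text
wrist support_post [(0.95, array([ 0.4689, -0.1853,  0.0658]), array([330., 242.]))]
0 [254.53615976 226.1453521 ]
-0.019 [254.5411948  238.16740042]
-0.04 [254.54804954 254.53428965]
[[ 0.049 -0.999  0.005]
 [-0.999 -0.049 -0.002]
 [ 0.002 -0.004 -1.   ]]
[[ 0.049 -0.96  -0.277  0.546]
 [-0.999 -0.047 -0.015 -0.136]
 [ 0.001  0.278 -0.961  0.232]
 [ 0.     0.     0.     1.   ]]
top support_post [(0.61, array([ 0.6768,  0.4156, -0.0007]), array([147., 156.]))]
```

View pics/w5.png

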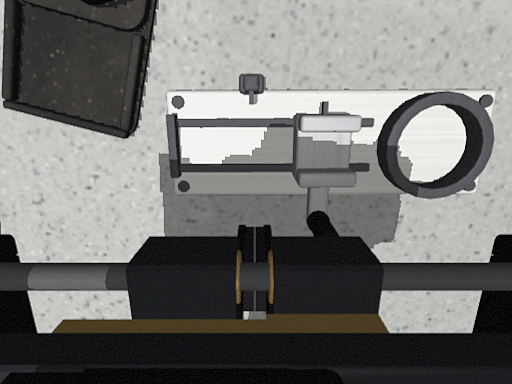

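```bash
python3 -c "
import cv2,numpy as np
a=cv2.imread('pics/w3.png')[170:330,160:350]
b=cv2.imread('pics/w5.png')[170:330,190:380]
cv2.imwrite('pics/w35.png',cv2.resize(np.hstack([a,b]),None,fx=2.1,fy=2.1,interpolation=cv2.INTER_CUBIC))
p=cv2.imread('pics/scene0.png')[150:210,270:350]
cv2.imwrite('pics/s0c.png',cv2.resize(p,None,fx=7,fy=7,interpolation=cv2.INTER_CUBIC))"
```

```text
(no output)
```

View pics/w35.png

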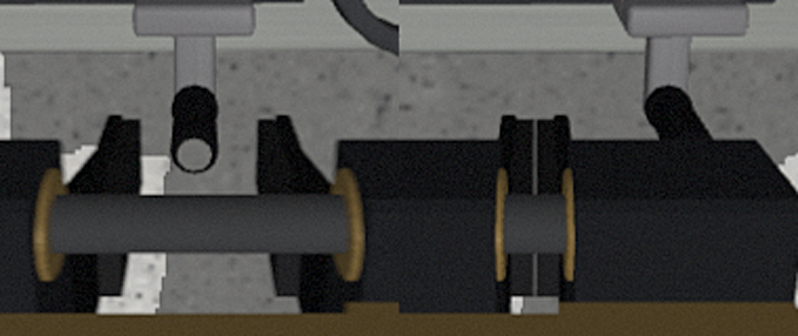

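View pics/s0c.png

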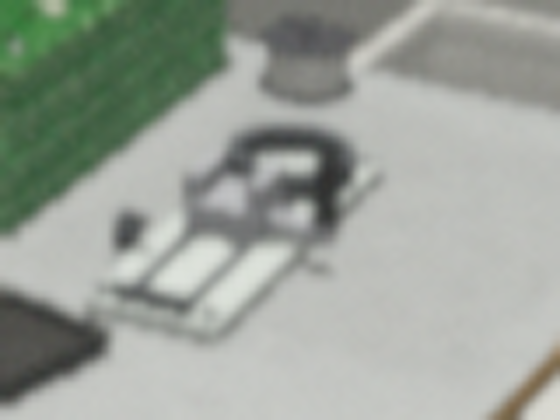

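Run:
```python
from h import *
p,_=look("scene","s5",["support_post"])
s=manip.get_state()
print(proj(p,s["eef_pos"]),proj(p,[.468,-.186,.066]))
x,y=proj(p,s["eef_pos"]).astype(int)
a=p["image"][y-45:y+30,x-50:x+50];cv2.imwrite('pics/s5c.png',cv2.resize(a,None,fx=7,fy=7,interpolation=cv2.INTER_CUBIC))
```

```text
scene support_post [(0.74, array([ 0.4704, -0.1835,  0.0726]), array([316., 171.])), (0.65, array([0.5435, 0.3405, 0.0042]), array([215., 249.]))]
[311.07464992 182.77863079] [316.86696929 172.35718285]
```

View pics/s5c.png

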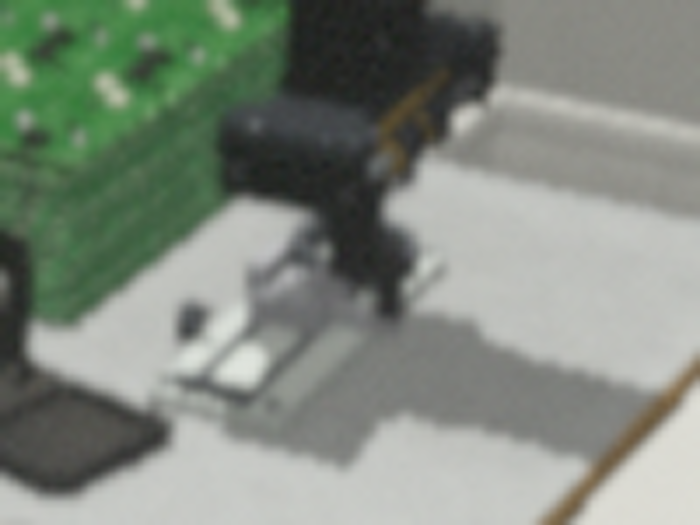

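Call:
drive_tool:
  moves:
    - {"translation": [0,0,-0.8],"twist": [0,0,0]}
    - {"translation": [0.3,0,-0.5],"twist": [0,0,0]}
    - {"translation": [0.6,0,0],"twist": [0,0,0]}
    - {"translation": [0.6,0,0],"twist": [0,0,0]}
    - {"translation": [0,0,0],"twist": [0,0,0]}
    - {"translation": [0,0,0],"twist": [0,0,0]}
    - {"translation": [0,0,0],"twist": [0,0,0]}
    - {"translation": [0,0,0],"twist": [0,0,0]}
  hand: -1

```text
t: 8.85
eef_pos: [0.4695, -0.1844, 0.0828]
tcp_rot: [0.725, -0.689, 0.002, -0.001]
ft_force: [0.1, -0.6, 0.4]
opening: 0.0565
```

Run:
```python
from h import *
p,o=look("wrist","w6",["support_post"])
plan([.4685,-.1855,.012],-87)
s=manip.get_state();r=R.from_quat(s["tcp_rot"])
print(s["opening"],[proj(p,s["eef_pos"]+r.apply([sx*s["opening"]/2,-.0095,z])).round(0) for sx in (-1,1) for z in (0,-.03)])
```

```text
wrist support_post [(0.57, array([ 0.4649, -0.1882,  0.068 ]), array([260., 224.]))]
t 8.95 pos [ 0.4696 -0.1845  0.0829] ang -87.06 open 0.0644 F [-0.9  0.7  0.7]
 twist total [-0.21 -0.05 -0.06]  units after twist [0.031 0.037 2.362]  before [0.029 0.045 2.362] per row if n= 3 [0.01  0.012 0.787]
0.0644307772803081 [array([206., 213.]), array([198., 231.]), array([303., 213.]), array([312., 231.])]
```

View pics/w6.png

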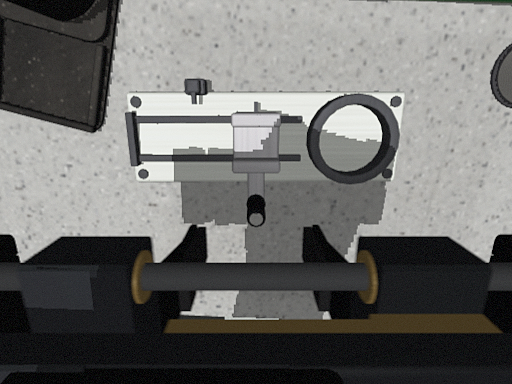

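Call:
drive_tool:
  moves:
    - {"translation": [0.02,0.04,0.6],"twist": [0,0,0]}
    - {"translation": [0.01,0,0.6],"twist": [0,0,0]}
    - {"translation": [0,0,0.6],"twist": [0,0,0]}
    - {"translation": [0,0,0.4],"twist": [0,0,0]}
    - {"translation": [0,0,0],"twist": [0,0,0]}
    - {"translation": [0,0,0],"twist": [0,0,0]}

```text
t: 9.55
eef_pos: [0.4699, -0.1838, 0.0157]
tcp_rot: [0.726, -0.688, 0.002, -0.002]
ft_force: [-0.2, 0.8, 0.2]
opening: 0.087
```

Run:
```python
from h import *
p,o=look("wrist","w7",["support_post"])
plan([.4685,-.1855,.012],-87)
```

```text
wrist support_post [(0.57, array([ 0.4649, -0.1879,  0.0687]), array([262., 276.]))]
t 9.65 pos [ 0.47  -0.184  0.016] ang -86.9 open 0.0869 F [ 1.  -0.2  0.3]
 twist total [-0.35 -0.1   0.1 ]  units after twist [0.046 0.054 0.134]  before [0.046 0.055 0.134] per row if n= 1 [0.046 0.054 0.134]
```

View pics/w7.png

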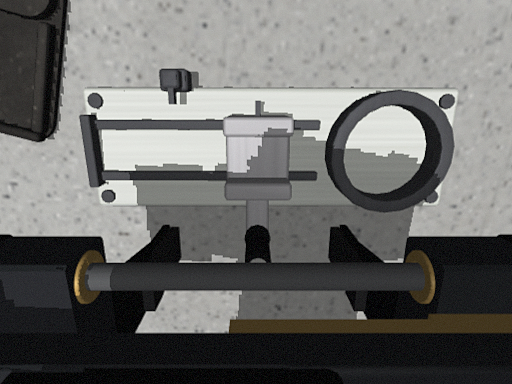

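Call:
drive_tool:
  moves:
    - {"translation": [0.04,0.04,0.1],"twist": [0,0,0]}
    - {"translation": [0,0,0],"twist": [0,0,0]}
    - {"translation": [0,0,0],"twist": [0,0,0]}
    - {"translation": [0,0,0],"twist": [0,0,0]}
    - {"translation": [0,0,0],"twist": [0,0,0]}
    - {"translation": [0,0,0],"twist": [0,0,0]}
    - {"translation": [0,0,0],"twist": [0,0,0]}
    - {"translation": [0,0,0],"twist": [0,0,0]}
    - {"translation": [0,0,0],"twist": [0,0,0]}
    - {"translation": [0,0,0],"twist": [0,0,0]}
    - {"translation": [0,0,0],"twist": [0,0,0]}
    - {"translation": [0,0,0],"twist": [0,0,0]}
    - {"translation": [0,0,0],"twist": [0,0,0]}
  hand: 1
  newtons: 15

```text
t: 10.95
eef_pos: [0.4702, -0.1861, 0.0148]
tcp_rot: [0.726, -0.688, 0.004, -0.002]
ft_force: [-0.5, 0.1, -0.8]
opening: 0.0135
```

Run:
```python
from h import *
plan([.4685,-.1855,.012],-87)
```

```text
t 10.95 pos [ 0.4702 -0.1861  0.0148] ang -86.92 open 0.0135 F [-0.5  0.1 -0.8]
 twist total [-0.52 -0.2   0.08]  units after twist [-0.021  0.055  0.095]  before [-0.022  0.055  0.094] per row if n= 1 [-0.021  0.055  0.095]
```

Call:
drive_tool:
  moves:
    - {"translation": [-0.2,0,0],"twist": [0,0,0]}
    - {"translation": [-0.2,0,0],"twist": [0,0,0]}
    - {"translation": [-0.2,0,0],"twist": [0,0,0]}
    - {"translation": [-0.2,0,0],"twist": [0,0,0]}
    - {"translation": [-0.2,0,0],"twist": [0,0,0]}
    - {"translation": [-0.2,0,0],"twist": [0,0,0]}
    - {"translation": [-0.15,0,0],"twist": [0,0,0]}
    - {"translation": [0,0,0],"twist": [0,0,0]}
    - {"translation": [0,0,0],"twist": [0,0,0]}

```text
t: 11.85
eef_pos: [0.4679, -0.142, 0.0148]
tcp_rot: [0.726, -0.688, 0.005, -0.002]
ft_force: [0.4, -1.3, -0.8]
opening: 0.0136
```

Run:
```python
from h import *
p,o=look("wrist","w8",["support_saddle","index_clip"])
plan([.4685,-.1855,.012],-87)
a=p["image"][50:215,150:390];cv2.imwrite('pics/w8c.png',cv2.resize(a,None,fx=3.3,fy=3.3,interpolation=cv2.INTER_CUBIC))
```

```text
wrist support_saddle [(0.8, array([ 0.5198, -0.1418,  0.0377]), array([259., 154.]))]
wrist index_clip [(0.72, array([ 0.5567, -0.1305,  0.0118]), array([244.,  86.]))]
t 12.0 pos [ 0.4679 -0.142   0.0148] ang -86.89 open 0.0134 F [-0.5  0.9  0.4]
 twist total [-0.54 -0.23  0.11]  units after twist [1.45  0.055 0.094]  before [1.45  0.058 0.1  ] per row if n= 2 [0.725 0.027 0.047]
```

View pics/w8c.png

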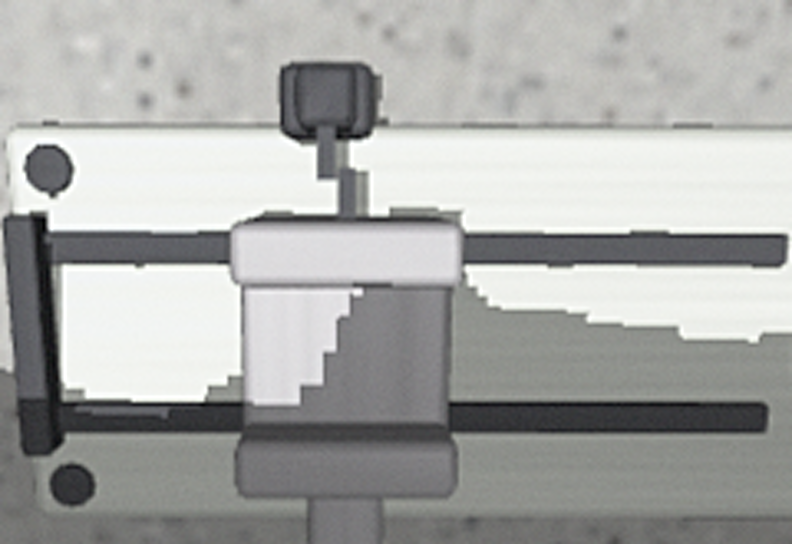

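Call:
drive_tool:
  moves:
    - {"translation": [-0.07,0,0],"twist": [0,0,0]}
    - {"translation": [-0.06,0,0],"twist": [0,0,0]}
    - {"translation": [0,0,0],"twist": [0,0,0]}
    - {"translation": [0,0,0],"twist": [0,0,0]}

```text
t: 12.4
eef_pos: [0.4677, -0.1385, 0.0148]
tcp_rot: [0.726, -0.688, 0.005, -0.002]
ft_force: [0.1, -0.9, 0.6]
opening: 0.0138
```

Run:
```python
from h import *
p,o=look("wrist","w9",[])
plan([.4679,-.142,.0148],-87)
a=p["image"][60:150,190:310];cv2.imwrite('pics/w9c.png',cv2.resize(a,None,fx=6.5,fy=6.5,interpolation=cv2.INTER_CUBIC))
```

```text
t 12.45 pos [ 0.4677 -0.1385  0.0148] ang -86.96 open 0.0133 F [-0.8 -1.1  0.2]
 twist total [-0.55 -0.25  0.05]  units after twist [ 0.118 -0.001  0.001]  before [ 0.118 -0.001  0.002] per row if n= 1 [ 0.118 -0.001  0.001]
```

View pics/w9c.png

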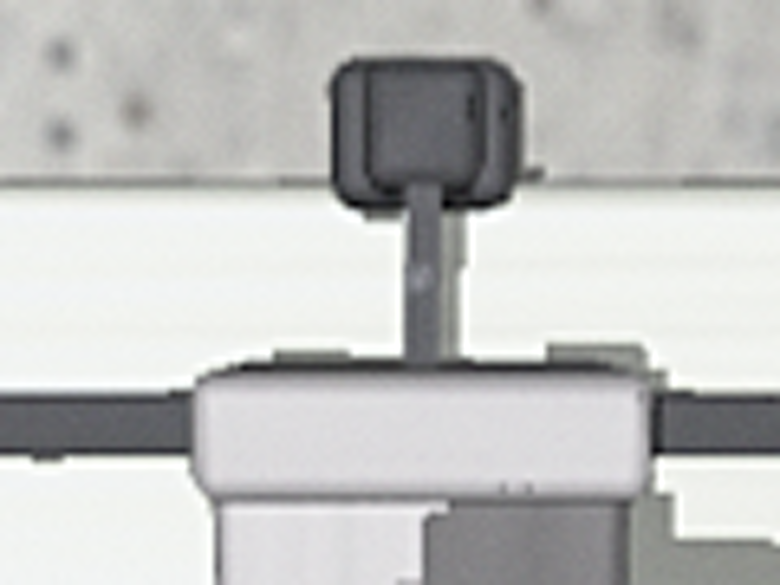

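Call:
drive_tool:
  moves:
    - {"translation": [0,0,0],"twist": [0,0,0]}
    - {"translation": [0,0,0],"twist": [0,0,0]}
    - {"translation": [0,0,0],"twist": [0,0,0]}
    - {"translation": [0,0,0],"twist": [0,0,0]}
    - {"translation": [0,0,0],"twist": [0,0,0]}
    - {"translation": [0,0,-0.5],"twist": [0,0,0]}
    - {"translation": [0,0,-1.0],"twist": [0,0,0]}
    - {"translation": [0,0,-1.0],"twist": [0,0,0]}
    - {"translation": [0,0,-1.0],"twist": [0,0,0]}
    - {"translation": [0,0,-1.0],"twist": [0,0,0]}
    - {"translation": [0,0,-1.0],"twist": [0,0,0]}
    - {"translation": [0,0,0],"twist": [0,0,0]}
  hand: -1

```text
t: 13.65
eef_pos: [0.4647, -0.1367, 0.1852]
tcp_rot: [0.726, -0.688, 0.003, -0.002]
ft_force: [1.1, -0.5, 0.5]
opening: 0.0865
```

Run:
```python
from h import *
p,o=look("wrist","w10",["nest_rim","support_saddle","index_clip","support_post"])
plan([.539,.30,.19],-5)
print(manip.get_state()["joints"].round(2))
a=p["image"][40:240,130:390];cv2.imwrite('pics/w10c.png',cv2.resize(a,None,fx=3,fy=3,interpolation=cv2.INTER_CUBIC))
```

```text
wrist nest_rim [(0.7, array([ 0.5262, -0.2573,  0.0286]), array([365., 127.]))]
wrist support_saddle [(0.63, array([ 0.5196, -0.1348,  0.0397]), array([255., 128.]))]
wrist index_clip [(0.64, array([ 0.555 , -0.1302,  0.0123]), array([253.,  94.]))]
wrist support_post [(0.87, array([ 0.4637, -0.1395,  0.0662]), array([257., 184.]))]
t 13.9 pos [ 0.4619 -0.1362  0.1799] ang -86.9 open 0.0869 F [ 0.5 -0.5 -0.7]
 twist total [ 2.00e-02  1.10e-01 -8.19e+01]  units after twist [  1.294 -14.708  -0.338]  before [-14.379  -3.354  -0.328] per row if n= 17 [ 0.076 -0.865 -0.02 ]
[ 0.58  0.05 -0.4   1.83  0.02  1.27 -1.34]
```

View pics/w10c.png

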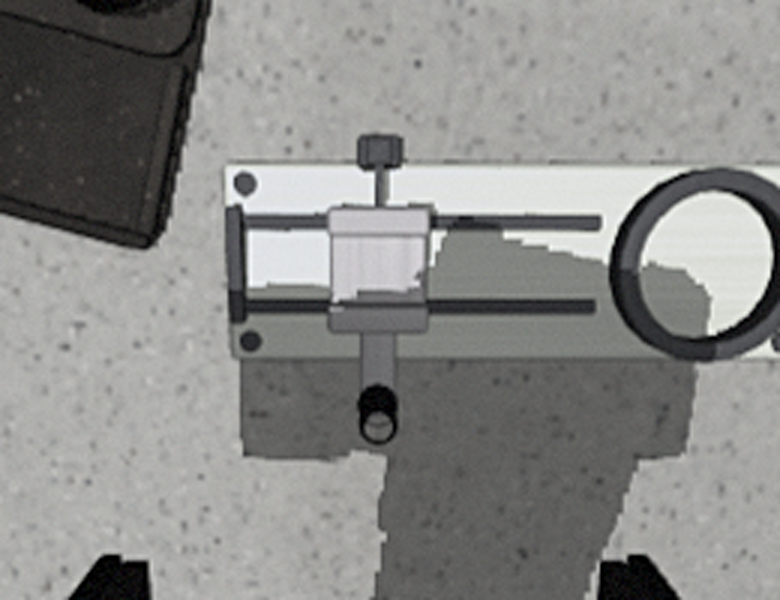

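Call:
drive_tool:
  moves:
    - {"translation": [-0.9,-0.05,-0.2],"twist": [0,0,-8.2]}
    - {"translation": [-0.88,-0.17,-0.2],"twist": [0,0,-8.2]}
    - {"translation": [-0.85,-0.3,-0.1],"twist": [0,0,-8.2]}
    - {"translation": [-0.8,-0.42,-0.05],"twist": [0,0,-8.2]}
    - {"translation": [-0.73,-0.53,-0.05],"twist": [0,0,-8.2]}
    - {"translation": [-0.65,-0.63,0],"twist": [0,0,-8.2]}
    - {"translation": [-0.55,-0.71,0],"twist": [0,0,-8.2]}
    - {"translation": [-0.44,-0.78,0],"twist": [0,0,-8.2]}
    - {"translation": [-0.32,-0.84,0],"twist": [0,0,-8.2]}
    - {"translation": [-0.2,-0.88,0],"twist": [0,0,-8.2]}
    - {"translation": [0,-0.9,0],"twist": [0,0,0]}
    - {"translation": [0,-0.9,0],"twist": [0,0,0]}
    - {"translation": [0,-0.6,0],"twist": [0,0,0]}
    - {"translation": [0,0,0],"twist": [0,0,0]}
    - {"translation": [0,0,0],"twist": [0,0,0]}

```text
t: 15.4
eef_pos: [0.4494, 0.2172, 0.1834]
tcp_rot: [1.0, -0.013, -0.014, -0.001]
ft_force: [-0.5, -0.7, -1.3]
opening: 0.0875
```

Run:
```python
from h import *
p,o=look("wrist","w11",["lever","lever_balance","lever_tail"])
plan([.539,.393,.12],-5)
print(manip.get_state()["joints"].round(2))
```

```text
wrist lever [(0.75, array([ 0.5376,  0.3419, -0.0023]), array([333.,  59.]))]
t 15.6 pos [0.4501 0.2165 0.1842] ang -1.59 open 0.0873 F [ 0.2 -0.  -0.6]
 twist total [-0.09  1.54  3.41]  units after twist [ 2.441 -6.119  2.138]  before [ 2.856 -5.958  2.077] per row if n= 7 [ 0.349 -0.874  0.305]
[ 0.18  0.15 -0.76  1.75  0.09  1.31 -0.63]
```

View pics/w11.png

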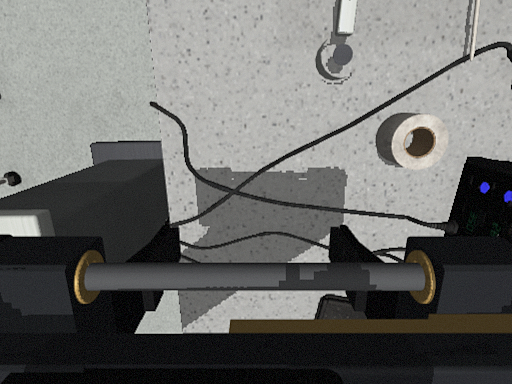

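Call:
drive_tool:
  moves:
    - {"translation": [0,0,0],"twist": [-0.1,1.5,3.4]}
    - {"translation": [0.53,-0.8,0],"twist": [0,0,0]}
    - {"translation": [0.53,-0.8,0],"twist": [0,0,0]}
    - {"translation": [0.53,-0.8,0],"twist": [0,0,0]}
    - {"translation": [0.53,-0.8,0],"twist": [0,0,0]}
    - {"translation": [0.53,-0.8,0],"twist": [0,0,0]}
    - {"translation": [0,0,0],"twist": [0,0,0]}
    - {"translation": [0,0,0],"twist": [0,0,0]}
    - {"translation": [0,0,0],"twist": [0,0,0]}

```text
t: 16.5
eef_pos: [0.5473, 0.3217, 0.1832]
tcp_rot: [0.999, -0.053, 0.002, 0.003]
ft_force: [-0.8, 0.3, 0.1]
opening: 0.0874
```

Run:
```python
from h import *
p,o=look("wrist","w12",["lever","lever_balance","lever_tail"])
plan([.539,.393,.12],-5)
a=p["image"][0:230,130:390];cv2.imwrite('pics/w12c.png',cv2.resize(a,None,fx=2.6,fy=2.6,interpolation=cv2.INTER_CUBIC))
```

```text
wrist lever [(0.58, array([0.5392, 0.3398, 0.002 ]), array([245., 154.]))]
wrist lever_balance [(0.78, array([0.5423, 0.3969, 0.0293]), array([241., 106.]))]
t 16.7 pos [0.5473 0.3219 0.1837] ang -6.02 open 0.0873 F [-0.5  0.7  0.3]
 twist total [ 0.37 -0.25 -1.03]  units after twist [-0.484 -2.337  2.124]  before [-0.535 -2.342  2.107] per row if n= 3 [-0.161 -0.779  0.708]
```

View pics/w12c.png

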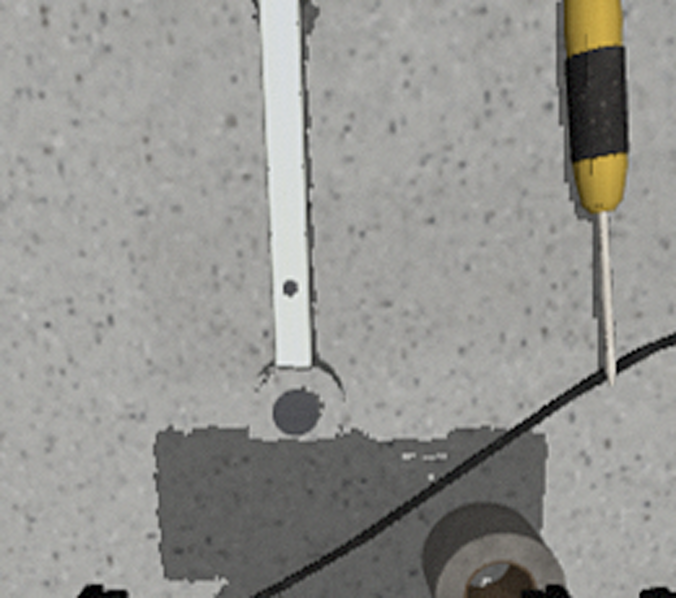

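Run:
```python
from h import *
p=read_camera("wrist")
c=lambda x,y:np.array([130+x/2.6-.3,y/2.6-.3])
d,h,t=[unproj(p,c(*u),.038) for u in [(291,289),(298,412),(281,5)]]
t2=unproj(p,c(294,360),.038)
print(d.round(4),h.round(4),t.round(4),np.degrees(np.arctan2(*(t-t2)[[1,0]])),np.degrees(np.arctan2(*(t-h)[[1,0]])),np.linalg.norm(d-h))
ang=np.degrees(np.arctan2(*(t-t2)[[1,0]]))-90
print(ang);plan(np.r_[d[:2],.08],ang)
```

```text
[0.5432 0.3924 0.038 ] [0.5403 0.3417 0.038 ] [0.5514 0.494  0.038 ] 85.48426476858803 85.81987367195315 0.05079461850616849
-4.515735231411966
t 16.75 pos [0.5473 0.322  0.1837] ang -6.02 open 0.0868 F [0.3 0.2 0.4]
 twist total [ 0.37 -0.24 -1.5 ]  units after twist [-0.321 -2.328  3.456]  before [-0.397 -2.341  3.44 ] per row if n= 4 [-0.08  -0.582  0.864]
```

Call:
drive_tool:
  moves:
    - {"translation": [0,0,0],"twist": [0.4,-0.2,-1.5]}
    - {"translation": [-0.08,-0.6,0.7],"twist": [0,0,0]}
    - {"translation": [-0.08,-0.6,0.7],"twist": [0,0,0]}
    - {"translation": [-0.08,-0.6,0.7],"twist": [0,0,0]}
    - {"translation": [-0.08,-0.55,0.7],"twist": [0,0,0]}
    - {"translation": [0,0,0.7],"twist": [0,0,0]}
    - {"translation": [0,0,0.7],"twist": [0,0,0]}
    - {"translation": [0,0,0],"twist": [0,0,0]}
    - {"translation": [0,0,0],"twist": [0,0,0]}
    - {"translation": [0,0,0],"twist": [0,0,0]}

```text
t: 17.75
eef_pos: [0.5457, 0.3933, 0.0584]
tcp_rot: [0.999, -0.041, 0.004, -0.001]
ft_force: [0.1, 0.4, 0.1]
opening: 0.0868
```

Run:
```python
from h import *
p,o=look("wrist","w13",["lever_balance"])
plan([.5433,.393,-.01],-4.5)
print(manip.get_state()["joints"].round(2))
```

```text
wrist lever_balance [(0.72, array([0.5437, 0.3944, 0.0291]), array([249., 209.]))]
t 17.85 pos [0.5461 0.3935 0.0588] ang -4.69 open 0.0869 F [0.4 0.7 0.5]
 twist total [-0.17 -0.49 -0.18]  units after twist [-0.091  0.025  2.295]  before [-0.11   0.032  2.294] per row if n= 3 [-0.03   0.008  0.765]
[-0.2   0.63 -0.7   1.45  0.43  1.2  -1.04]
```

View pics/w13.png

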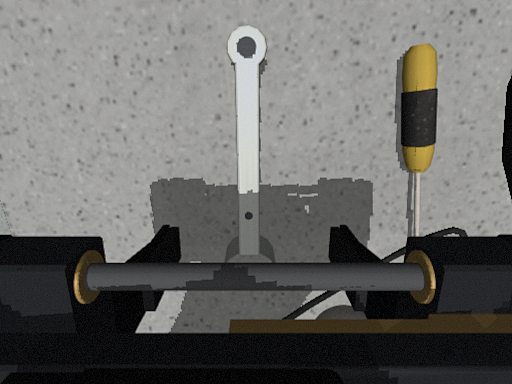

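Run:
```python
from h import *
p=read_camera("wrist")
d=unproj(p,(249,215.7),.038);t=unproj(p,(247,46),.038);print(d.round(4),t.round(4),np.degrees(np.arctan2(*(t-d)[[1,0]])),np.linalg.norm(t-d))
plan(np.r_[d[:2],-.01],-4.5)
```

```text
[0.5437 0.3924 0.038 ] [0.5523 0.5062 0.038 ] 85.68441212438623 0.11412943119584748
t 17.9 pos [0.546  0.3935 0.0587] ang -4.68 open 0.087 F [-0.1 -0.7  0.3]
 twist total [-0.16 -0.48 -0.18]  units after twist [-0.073  0.043  2.289]  before [-0.093  0.049  2.288] per row if n= 3 [-0.024  0.014  0.763]
```

Call:
drive_tool:
  moves:
    - {"translation": [-0.05,0.03,0.6],"twist": [-0.2,-0.5,0]}
    - {"translation": [-0.03,0.02,0.6],"twist": [0,0,0]}
    - {"translation": [0,0,0.6],"twist": [0,0,0]}
    - {"translation": [0,0,0.3],"twist": [0,0,0]}
    - {"translation": [0,0,0],"twist": [0,0,0]}
    - {"translation": [0,0,0],"twist": [0,0,0]}

```text
t: 18.5
eef_pos: [0.5433, 0.3916, -0.01]
tcp_rot: [0.999, -0.041, -0.001, 0.001]
ft_force: [0.1, 0.4, -0.5]
opening: 0.0876
```

Run:
```python
from h import *
p,o=look("wrist","w14",["lever_balance"])
plan([.5437,.3926,-.012],-4.5)
```

```text
wrist lever_balance [(0.98, array([0.5423, 0.3941, 0.0322]), array([249., 251.]))]
t 18.6 pos [ 0.5435  0.3917 -0.0094] ang -4.71 open 0.0868 F [-0.1 -0.6  0.1]
 twist total [ 0.06  0.04 -0.21]  units after twist [ 0.003 -0.03   0.088]  before [ 0.003 -0.03   0.088] per row if n= 1 [ 0.003 -0.03   0.088]
```

View pics/w14.png

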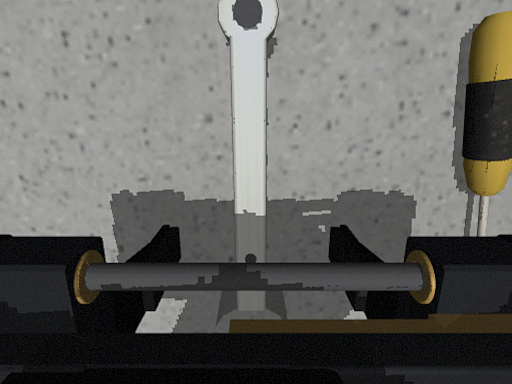

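Call:
drive_tool:
  moves:
    - {"translation": [-0.05,-0.05,0.1],"twist": [0,0,0]}
    - {"translation": [0,0,0],"twist": [0,0,0]}
    - {"translation": [0,0,0],"twist": [0,0,0]}
    - {"translation": [0,0,0],"twist": [0,0,0]}
    - {"translation": [0,0,0],"twist": [0,0,0]}
    - {"translation": [0,0,0],"twist": [0,0,0]}
    - {"translation": [0,0,0],"twist": [0,0,0]}
    - {"translation": [0,0,0],"twist": [0,0,0]}
    - {"translation": [0,0,0],"twist": [0,0,0]}
    - {"translation": [0,0,0],"twist": [0,0,0]}
    - {"translation": [0,0,0],"twist": [0,0,0]}
    - {"translation": [0,0,0],"twist": [0,0,0]}
    - {"translation": [0,0,0],"twist": [0,0,0]}
  hand: 1
  newtons: 40

```text
t: 19.9
eef_pos: [0.5431, 0.3945, -0.0102]
tcp_rot: [0.999, -0.041, 0.001, -0.001]
ft_force: [0.6, -0.4, 1.0]
opening: 0.0157
```

Run:
```python
from h import *
p,o=look("wrist","w15",["lever_balance"])
plan([.5437,.3926,-.012],-4.5)
d=unproj(p,(249,258),.038);print(d)
```

```text
wrist lever_balance [(0.7, array([0.5442, 0.3937, 0.0296]), array([254., 254.]))]
t 20.0 pos [ 0.5431  0.3945 -0.0102] ang -4.71 open 0.0153 F [-0.1 -0.5  0.8]
 twist total [-0.07 -0.12 -0.21]  units after twist [0.024 0.062 0.06 ]  before [0.024 0.062 0.06 ] per row if n= 1 [0.024 0.062 0.06 ]
[0.54185376 0.39586608 0.038     ]
```

View pics/w15.png

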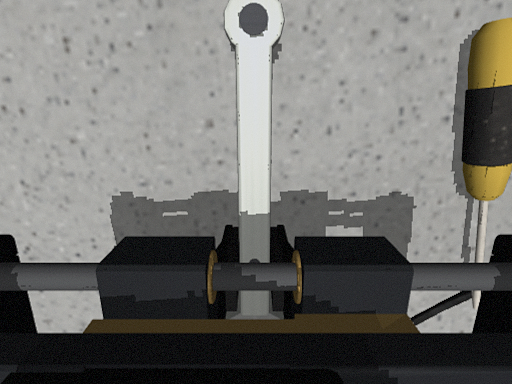

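Call:
drive_tool:
  moves:
    - {"translation": [0,0,-0.2],"twist": [0,0,0]}
    - {"translation": [0,0,-0.4],"twist": [0,0,0]}
    - {"translation": [0,0,-0.6],"twist": [0,0,0]}
    - {"translation": [0,0,-0.8],"twist": [0,0,0]}
    - {"translation": [0,0,-0.8],"twist": [0,0,0]}
    - {"translation": [0,0,-0.8],"twist": [0,0,0]}
    - {"translation": [0,0,-0.8],"twist": [0,0,0]}
    - {"translation": [0,0,-0.6],"twist": [0,0,0]}
    - {"translation": [0,0,0],"twist": [0,0,0]}
    - {"translation": [0,0,0],"twist": [0,0,0]}

```text
t: 21.0
eef_pos: [0.5422, 0.395, 0.1561]
tcp_rot: [0.999, -0.04, 0.003, -0.002]
ft_force: [-0.2, 0.4, -3.5]
opening: 0.0159
```

Run:
```python
from h import *
p,o=look("wrist","w16",["lever_tail","lever_balance","lever"])
q,o2=look("scene","s16",["lever_tail","lever_balance","lever"])
plan([.52,-.21,.16],3.06)
s=manip.get_state();print(s["joints"].round(2),R.from_quat(s["tcp_rot"]).as_matrix()[:,2].round(4))
```

```text
wrist lever_balance [(0.57, array([0.5437, 0.398 , 0.1963]), array([254., 248.]))]
wrist lever [(0.86, array([0.542 , 0.3383, 0.166 ]), array([259., 307.]))]
scene lever_tail [(0.76, array([0.5537, 0.5055, 0.1657]), array([170., 226.])), (0.62, array([ 0.6772,  0.4153, -0.0027]), array([163., 250.]))]
scene lever_balance [(0.77, array([0.5437, 0.3934, 0.1931]), array([200., 200.]))]
scene lever [(0.77, array([0.5437, 0.3415, 0.1665]), array([212., 201.]))]
t 21.4 pos [0.542  0.3948 0.1547] ang -4.64 open 0.0158 F [ 0.9  0.3 -2.4]
 twist total [-0.17 -0.21 -7.7 ]  units after twist [-1.807 20.091 -0.175]  before [ 0.903 20.151 -0.238] per row if n= 23 [-0.079  0.874 -0.008]
[-0.19  0.55 -0.74  1.36  0.37  1.36 -1.01] [ 0.0037  0.003  -1.    ]
```

View pics/w16.png

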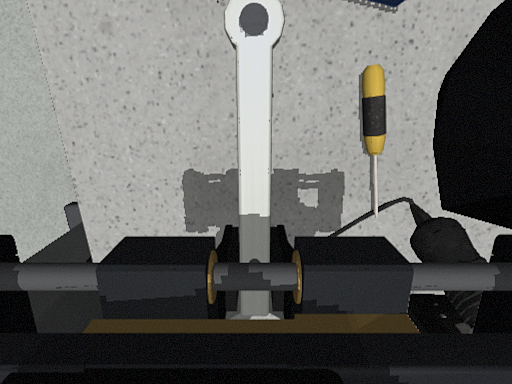

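View pics/s16.png

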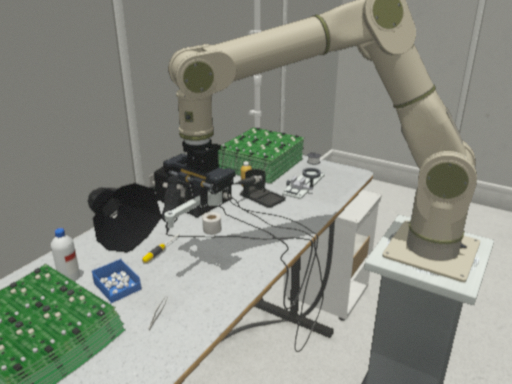

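Call:
drive_tool:
  moves:
    - {"translation": [-0.1,0.3,-0.05],"twist": [-0.1,-0.2,-0.5]}
    - {"translation": [-0.12,0.55,-0.05],"twist": [0,0,-0.6]}
    - {"translation": [-0.12,0.75,-0.05],"twist": [0,0,-0.6]}
    - {"translation": [-0.12,0.75,-0.05],"twist": [0,0,-0.6]}
    - {"translation": [-0.12,0.75,-0.05],"twist": [0,0,-0.6]}
    - {"translation": [-0.12,0.75,-0.05],"twist": [0,0,-0.6]}
    - {"translation": [-0.12,0.75,-0.05],"twist": [0,0,-0.6]}
    - {"translation": [-0.12,0.75,-0.05],"twist": [0,0,-0.6]}
    - {"translation": [-0.12,0.75,-0.05],"twist": [0,0,-0.6]}
    - {"translation": [-0.12,0.75,-0.05],"twist": [0,0,-0.6]}
    - {"translation": [-0.12,0.75,0],"twist": [0,0,-0.6]}
    - {"translation": [-0.12,0.75,0],"twist": [0,0,-0.6]}
    - {"translation": [-0.1,0.75,0],"twist": [0,0,-0.6]}
    - {"translation": [0,0.6,0],"twist": [0,0,0]}
    - {"translation": [0,0.3,0],"twist": [0,0,0]}
    - {"translation": [0,0,0],"twist": [0,0,0]}

```text
t: 23.0
eef_pos: [0.4862, 0.0761, 0.1683]
tcp_rot: [1.0, 0.031, -0.003, 0.003]
ft_force: [0.8, 0.4, -2.0]
opening: 0.0158
```

Run:
```python
from h import *
plan([.522,-.209,.15],3.06)
s=manip.get_state();print(s["joints"].round(2),R.from_quat(s["tcp_rot"]).as_matrix()[:,2].round(4))
```

```text
t 23.0 pos [0.4862 0.0761 0.1683] ang 3.51 open 0.0158 F [ 0.8  0.4 -2. ]
 twist total [0.3  0.34 0.45]  units after twist [0.685 9.553 0.61 ]  before [0.613 9.554 0.656] per row if n= 11 [0.062 0.868 0.055]
[ 0.43  0.12 -0.72  1.8   0.09  1.26 -0.25] [-0.0056 -0.0056 -1.    ]
```

Call:
drive_tool:
  moves:
    - {"translation": [0.06,0.3,0],"twist": [0.2,0.2,0.4]}
    - {"translation": [0.06,0.55,0],"twist": [0,0,0]}
    - {"translation": [0.06,0.75,0],"twist": [0,0,0]}
    - {"translation": [0.06,0.75,0],"twist": [0,0,0]}
    - {"translation": [0.06,0.75,0],"twist": [0,0,0]}
    - {"translation": [0.06,0.75,0],"twist": [0,0,0]}
    - {"translation": [0.06,0.75,0],"twist": [0,0,0]}
    - {"translation": [0.06,0.75,0],"twist": [0,0,0]}
    - {"translation": [0.06,0.75,0],"twist": [0,0,0]}
    - {"translation": [0.06,0.75,0],"twist": [0,0,0]}
    - {"translation": [0.06,0.75,0],"twist": [0,0,0]}
    - {"translation": [0.03,0.75,0],"twist": [0,0,0]}
    - {"translation": [0,0.6,0],"twist": [0,0,0]}
    - {"translation": [0,0.3,0],"twist": [0,0,0]}
    - {"translation": [0,0,0],"twist": [0,0,0]}
    - {"translation": [0,0,0],"twist": [0,0,0]}

```text
t: 24.6
eef_pos: [0.5281, -0.2004, 0.1665]
tcp_rot: [0.999, 0.036, 0.0, -0.003]
ft_force: [0.5, 0.4, -2.2]
opening: 0.0158
```

Run:
```python
from h import *
N=["lever_tail","lever_balance","lever","nest_rim","support_saddle","index_clip"]
p,o=look("wrist","w17",N)
q,o2=look("scene","s17",N[:4])
q,o2=look("top","t17",N[:4])
plan([.522,-.209,.06],3.06)
s=manip.get_state();print(s["joints"].round(2),R.from_quat(s["tcp_rot"]).as_matrix()[:,2].round(4))
```

```text
wrist lever_balance [(0.56, array([ 0.53  , -0.202 ,  0.2078]), array([255., 256.]))]
wrist lever [(0.6, array([ 0.5348, -0.2521,  0.1779]), array([257., 302.]))]
wrist nest_rim [(0.82, array([ 0.5295, -0.2582,  0.0279]), array([251., 226.]))]
wrist support_saddle [(0.93, array([ 0.5176, -0.1361,  0.0369]), array([247., 118.]))]
wrist index_clip [(0.61, array([ 0.5581, -0.1292,  0.0133]), array([285., 113.]))]
scene lever_tail [(0.79, array([ 0.5242, -0.0911,  0.1801]), array([292., 148.]))]
scene lever_balance [(0.54, array([ 0.5311, -0.2061,  0.207 ]), array([306., 131.]))]
scene lever [(0.8, array([ 0.539 , -0.2535,  0.1773]), array([309., 135.])), (0.47, array([ 0.5178, -0.1347,  0.032 ]), array([298., 183.]))]
scene nest_rim [(0.88, array([ 0.5319, -0.2614,  0.031 ]), array([310., 170.]))]
top lever_tail [(0.76, array([ 0.5183, -0.0928,  0.1812]), array([317., 204.]))]
top lever_balance [(0.65, array([ 0.527 , -0.2049,  0.2047]), array([363., 200.]))]
top nest_rim [(0.86, array([ 0.5238, -0.2636,  0.0314]), array([366., 203.]))]
t 25.45 pos [ 0.5279 -0.2014  0.1666] ang 4.03 open 0.0154 F [ 0.4  0.2 -2.1]
 twist total [-0.3  -0.02  0.97]  units after twist [-0.21   0.243  3.554]  before [-0.216  0.258  3.553] per row if n= 4 [-0.053  0.061  0.889]
[ 0.72  0.26 -0.51  1.64  0.13  1.28  0.26] [-0.      0.0053 -1.    ]
```

View pics/w17.png

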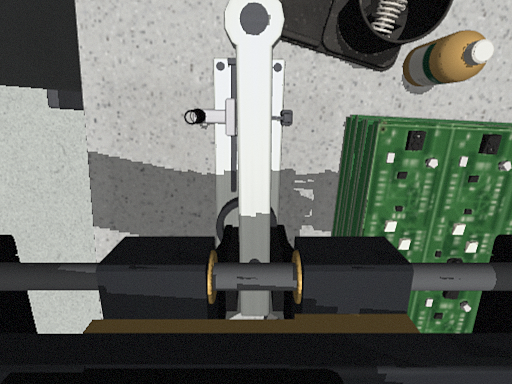

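View pics/t17.png

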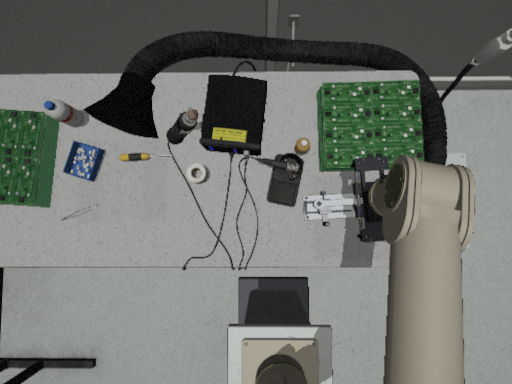

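Run:
```python
from h import *
p=read_camera("wrist");q=read_camera("top")
for z in [0,.02,.04,.06,.08,.1,.12]:
    print(z,unproj(p,(380,118),z).round(3)[:2],unproj(q,(325.3,166.7),z).round(3)[:2],"bot",unproj(p,(349,116),z).round(3)[:2],unproj(q,(320.7,170.7),z).round(3)[:2])
# lever measured axis : pixels in wrist at height of lever top
s=manip.get_state();zt=s["eef_pos"][2]+.0105+.038
e=unproj(p,(255,18),zt);d=unproj(p,(255,262),zt);print("eye",e.round(4),"dot",d.round(4),np.degrees(np.arctan2(*(e-d)[[1,0]])),np.linalg.norm(e-d))
plan([.522,-.209,.06],3.06)
```

```text
0 [ 0.668 -0.128] [ 0.64  -0.149] bot [ 0.632 -0.129] [ 0.627 -0.134]
0.02 [ 0.66  -0.128] [ 0.637 -0.145] bot [ 0.626 -0.128] [ 0.625 -0.131]
0.04 [ 0.652 -0.128] [ 0.634 -0.142] bot [ 0.62  -0.128] [ 0.622 -0.128]
0.06 [ 0.644 -0.128] [ 0.632 -0.138] bot [ 0.614 -0.128] [ 0.62  -0.124]
0.08 [ 0.635 -0.128] [ 0.629 -0.135] bot [ 0.608 -0.128] [ 0.617 -0.121]
0.1 [ 0.627 -0.127] [ 0.626 -0.131] bot [ 0.602 -0.128] [ 0.615 -0.118]
0.12 [ 0.619 -0.127] [ 0.623 -0.127] bot [ 0.596 -0.127] [ 0.612 -0.114]
eye [ 0.5218 -0.0902  0.2151] dot [ 0.5298 -0.2026  0.2151] 94.07875809157663 0.11265375653527086
t 25.55 pos [ 0.5279 -0.2014  0.1666] ang 4.02 open 0.0158 F [-0.1 -0.3 -2.9]
 twist total [-0.3  -0.02  0.96]  units after twist [-0.21   0.242  3.554]  before [-0.216  0.257  3.553] per row if n= 4 [-0.053  0.06   0.889]
```

```bash
python3 -c "
import cv2
a=cv2.imread('pics/w17.png')[40:250,170:320];cv2.imwrite('pics/w17c.png',cv2.resize(a,None,fx=3.8,fy=3.8,interpolation=cv2.INTER_CUBIC)[:600*2])
print(cv2.imread('pics/w17c.png').shape)"
```

```text
(798, 570, 3)
```

View pics/w17c.png

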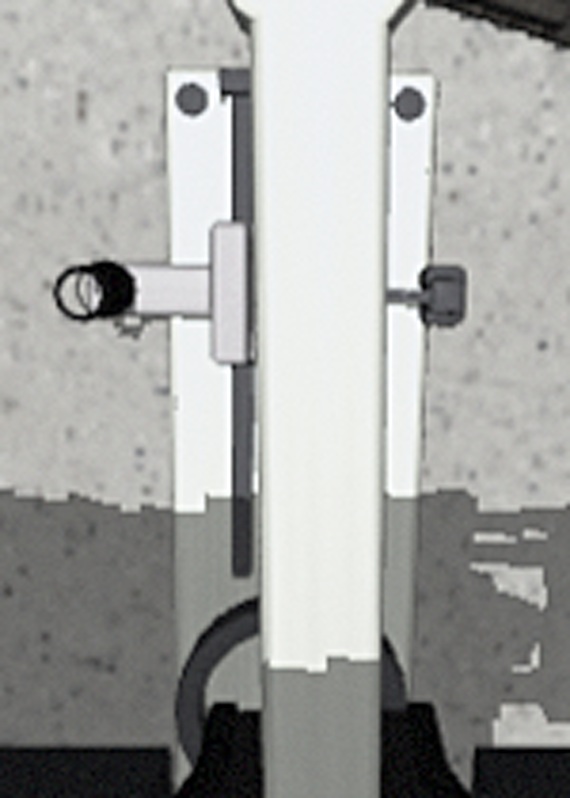

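```bash
cat > fit2.py <<'E'
from h import *
from scipy.optimize import least_squares
def pt(v,q):
    c,s=np.cos(v[2]),np.sin(v[2]);return np.array([v[0]+c*q[0]-s*q[1],v[1]+s*q[0]+c*q[1],q[2]])
def run(p,full,x0=[.5246,-.2613,.0534,.128]):
    # full: (fix xyz (y None->ys), u or None, v or None)
    def f(v):
        r=[]
        for q,u,w_ in full:
            q=(q[0],v[3] if q[1] is None else q[1],q[2]);uv=proj(p,pt(v,q))
            if u is not None:r.append(uv[0]-u)
            if w_ is not None:r.append(uv[1]-w_)
        return np.array(r)
    return least_squares(f,x0,x_scale=[.01,.01,.01,.01])
E
python3 - <<'E'
from fit2 import *
p=read_camera("wrist")
U=lambda x:170+x/3.8-.37
V=lambda y:40+y/3.8-.37
F=[((-.038,.185,.012),U(168),V(73)),((.038,.185,.012),U(435),V(74)),((-.036,0,.03),U(176),None),((.036,0,.03),U(406),None),((0,.036,.03),None,V(594)),((-.052,None,.066),U(75),V(293))]
r=run(p,F);v=r.x;print(v[:2].round(4),np.degrees(v[2]),v[3],r.fun.round(1))
tgt=pt(v,(0,.052,0));print("balance target",tgt.round(4))
s=manip.get_state();zt=s["eef_pos"][2]+.0105+.038
d=unproj(p,(255,262),zt);e=unproj(p,(255,18),zt);print(d,e)
print("shift",(tgt-d)[:2])
plan(np.r_[s["eef_pos"][:2]+(tgt-d)[:2],.06],np.degrees(v[2]))
E
```

```text
[ 0.5242 -0.2621] 3.00671508183894 0.1260691976609682 [-1.8 -1.8  0.7 -0.6 -1.   0.8  3.1  1.1 -0. ]
balance target [ 0.5215 -0.2102  0.    ]
[ 0.52984097 -0.20255404  0.21513262] [ 0.52182712 -0.09018485  0.21513262]
shift [-0.00835532 -0.00766533]
t 25.6 pos [ 0.5279 -0.2014  0.1666] ang 4.03 open 0.0157 F [ 0.3  0.  -1.9]
 twist total [-0.3  -0.02  1.02]  units after twist [-0.292  0.241  3.554]  before [-0.297  0.254  3.553] per row if n= 4 [-0.073  0.06   0.889]
```

Call:
drive_tool:
  moves:
    - {"translation": [-0.1,0.08,0],"twist": [-0.3,0,1.0]}
    - {"translation": [-0.1,0.08,0.2],"twist": [0,0,0]}
    - {"translation": [-0.09,0.08,0.5],"twist": [0,0,0]}
    - {"translation": [0,0,0.5],"twist": [0,0,0]}
    - {"translation": [0,0,0.5],"twist": [0,0,0]}
    - {"translation": [0,0,0.3],"twist": [0,0,0]}
    - {"translation": [0,0,0],"twist": [0,0,0]}
    - {"translation": [0,0,0],"twist": [0,0,0]}
    - {"translation": [0,0,0],"twist": [0,0,0]}

```text
t: 26.5
eef_pos: [0.5179, -0.2113, 0.1038]
tcp_rot: [1.0, 0.025, 0.0, 0.001]
ft_force: [-0.7, -0.5, -2.0]
opening: 0.0156
```

Run:
```python
from h import *
p,o=look("wrist","w18",["nest_rim"])
plan([.5196,-.2086,.0595],3.03)
s=manip.get_state();print(s["joints"].round(2),R.from_quat(s["tcp_rot"]).as_matrix()[:,2].round(4))
a=p["image"][0:250,150:330];cv2.imwrite('pics/w18c.png',cv2.resize(a,None,fx=2.4,fy=2.4,interpolation=cv2.INTER_CUBIC))
```

```text
t 26.6 pos [ 0.5181 -0.2113  0.104 ] ang 2.82 open 0.0158 F [-0.1 -0.1 -2.1]
 twist total [ 0.11 -0.06 -0.21]  units after twist [ 0.055 -0.088  1.484]  before [ 0.053 -0.091  1.484] per row if n= 2 [ 0.027 -0.044  0.742]
[ 0.72  0.3  -0.49  1.73  0.15  1.15  0.24] [ 0.0012 -0.0019 -1.    ]
```

View pics/w18c.png

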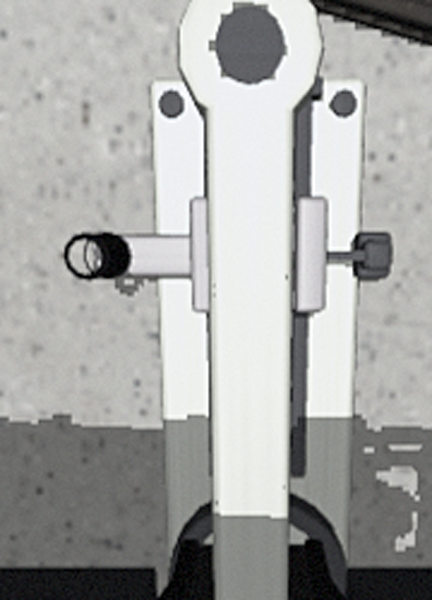

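Call:
drive_tool:
  moves:
    - {"translation": [0.05,-0.09,0.4],"twist": [0.1,0,-0.2]}
    - {"translation": [0,0,0.5],"twist": [0,0,0]}
    - {"translation": [0,0,0.4],"twist": [0,0,0]}
    - {"translation": [0,0,0.1],"twist": [0,0,0]}
    - {"translation": [0,0,0],"twist": [0,0,0]}
    - {"translation": [0,0,0],"twist": [0,0,0]}
    - {"translation": [0,0,0],"twist": [0,0,0]}

```text
t: 27.3
eef_pos: [0.5196, -0.208, 0.0581]
tcp_rot: [1.0, 0.027, 0.0, -0.0]
ft_force: [0.3, 0.6, -2.4]
opening: 0.0157
```

Run:
```python
from h import *
N=["lever","lever_tail","nest_rim","support_saddle","lever_balance"]
p,o=look("wrist","w19",N)
q,_=look("scene","s19",N)
plan([.5196,-.2086,.0595],3.03)
s=manip.get_state();print(R.from_quat(s["tcp_rot"]).as_matrix()[:,2].round(4))
a=p["image"][0:250,150:330];cv2.imwrite('pics/w19c.png',cv2.resize(a,None,fx=2.4,fy=2.4,interpolation=cv2.INTER_CUBIC))
a=q["image"][110:210,250:370];cv2.imwrite('pics/s19c.png',cv2.resize(a,None,fx=6,fy=6,interpolation=cv2.INTER_CUBIC))
```

```text
wrist lever [(0.92, array([ 0.5236, -0.2643,  0.0678]), array([254., 306.]))]
wrist lever_balance [(0.84, array([ 0.5232, -0.2077,  0.096 ]), array([258., 251.]))]
scene lever [(0.72, array([ 0.528 , -0.2624,  0.0697]), array([311., 161.]))]
scene lever_tail [(0.36, array([ 0.4677, -0.1372,  0.0729]), array([311., 175.]))]
scene nest_rim [(0.62, array([ 0.5308, -0.2624,  0.0289]), array([310., 170.])), (0.16, array([ 0.5224, -0.134 ,  0.0372]), array([297., 181.]))]
scene support_saddle [(0.75, array([ 0.5193, -0.1345,  0.0345]), array([298., 182.]))]
scene lever_balance [(0.67, array([ 0.5226, -0.2107,  0.1002]), array([307., 158.]))]
t 27.9 pos [ 0.5195 -0.208   0.0579] ang 3.06 open 0.0157 F [ 0.1  0.8 -3.4]
 twist total [-0.02 -0.04  0.03]  units after twist [ 0.002  0.021 -0.054]  before [ 0.002  0.02  -0.054] per row if n= 1 [ 0.002  0.021 -0.054]
[ 6.e-04  4.e-04 -1.e+00]
```

View pics/w19c.png

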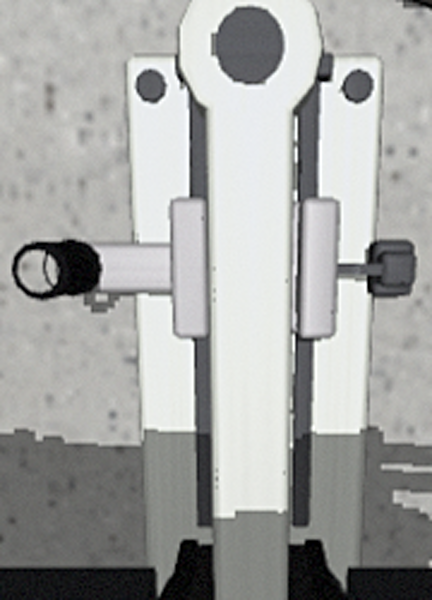

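View pics/s19c.png

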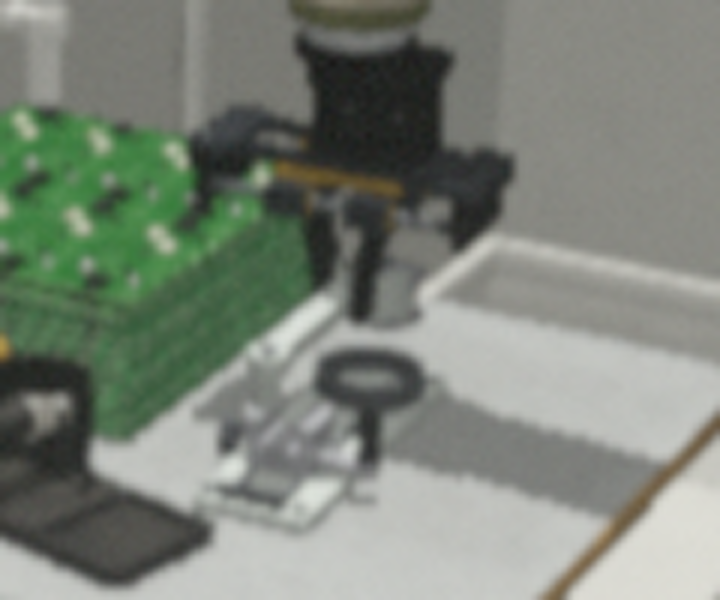

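Run:
```python
from fit2 import *
p=read_camera("wrist")
U=lambda x:150+x/2.4-.3
V=lambda y:y/2.4-.3
F=[((-.038,.185,.012),U(127),V(57)),((.038,.185,.012),U(381),V(55)),((-.052,None,.066),U(37),V(269)),((-.022,None,.05),U(172),None),((.022,None,.05),U(337),None)]
F+=[((0,.127,.05),None,V(268))]
r=run(p,F);v=r.x;print(v[:2].round(4),np.degrees(v[2]),v[3],r.fun.round(1))
s=manip.get_state();zt=s["eef_pos"][2]+.0105+.038
for v in (v,np.array([.5243,-.2617,.0529,0])):
  for n,u,L in [("eye",(U(250),V(44)),.165)]:
    e=unproj(p,u,zt);q=e[:2]-v[:2];c,sn=np.cos(v[2]),np.sin(v[2]);print(n,e.round(4),"fix",round(c*q[0]+sn*q[1],4),round(-sn*q[0]+c*q[1]-L,4))
```

```text
[ 0.525  -0.2616] 3.2080358524468604 0.12706474676946916 [-2.1 -0.   1.7  0.5  0.4  0.  -0.8  0.7 -0.3]
eye [ 0.5148 -0.0966  0.1063] fix -0.001 0.0003
eye [ 0.5148 -0.0966  0.1063] fix -0.0008 0.0004
```

Call:
drive_tool:
  moves:
    - {"translation": [0.02,0,-0.06],"twist": [0,0,0]}
    - {"translation": [0,0,0],"twist": [0,0,0]}
    - {"translation": [0,0,0],"twist": [0,0,0]}
    - {"translation": [0,0,0],"twist": [0,0,0]}
    - {"translation": [0,0,0],"twist": [0,0,0]}
    - {"translation": [0,0,0],"twist": [0,0,0]}

```text
t: 28.55
eef_pos: [0.5202, -0.2079, 0.0598]
tcp_rot: [1.0, 0.027, 0.0, -0.0]
ft_force: [-0.0, -0.4, -2.8]
opening: 0.0155
```

Run:
```python
from h import *
plan([.5200,-.2081,.0595],3.06)
s=manip.get_state();print(R.from_quat(s["tcp_rot"]).as_matrix()[:,2].round(4),s["dq"].round(3))
print(sign_off())
```

```text
t 28.55 pos [ 0.5202 -0.2079  0.0598] ang 3.07 open 0.0155 F [-0.  -0.4 -2.8]
 twist total [-0.02 -0.03  0.01]  units after twist [-0.006  0.005  0.011]  before [-0.006  0.005  0.011] per row if n= 1 [-0.006  0.005  0.011]
[ 6.e-04  4.e-04 -1.e+00] [-0.    -0.    -0.001 -0.    -0.001  0.    -0.   ]
the job is handed in; nothing more can be done
None
```

The job is done and handed in at 28.6 s. The support is set to the index clip. The lever is held level and still, about 4 cm above the fixture, with its hub over the nest.

**Support:** I slid it about 48 mm by its post. In the close-up wrist picture the tab and the clip's pointer line up to within about 0.2 mm, and they still did after I let go.

**Lever:** I gripped it at the punched dot (opening 15.5 mm, 40 N set) and carried it level.

**Last checks before handing in:**

| Check | Result |
|---|---|
| Tilt of the tool | under 0.1° |
| Lever eye (tail end), across the fixture | about 1 mm off, then nudged 0.6 mm back towards centre |
| Lever eye, along the fixture | within 0.5 mm |
| Hub underside above nest rim | about 40 mm |
| Arm motion | still |

The hub itself was hidden by the gripper, so its centring is worked out from the eye and the fixture's fitted position.

**What failed or disagreed:**
- **Missed grasp:** the first attempt on the post closed on nothing. The fingertips are really about 26 mm higher than the reported tool position. I allowed for that from then on, and every later grasp and height agreed with it.
- **Nest position:** the networks' readings of the nest differed from my fit to the plate's outline by up to 7 mm. I used the fit, because several pictures gave the same result to about 1 mm.

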